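# Stack the ring-reducing collars on their stepped post and close the keeper

### The arm

A 6-joint arm with a two-finger parallel gripper is mounted at the origin on a cart in front of the work surface, level with it; the furniture and walls round the work are solid. World frame = base frame: x ahead of the robot, y to its left, z up, the work surface at z = 0. Lengths are in mm, angles in rad, forces in N, time in s.
With the tool pointing down it reaches from about 275 to 1000 mm from the base axis. Payload 8.4 kg.
Tool frame: the origin (TCP) lies at the very end of the fingers, on their centre line; the grasp point (between the pads) lies 19 mm behind it (r.pinch_z is the distance from the TCP to the grasp point, in mm); z points along the fingers, y is the direction in which the jaws open and shut (so a half turn about z gives the same grasp; the last joint's range is limited). The gripper opens to 85 mm and grips with 20 to 120 N. Pads are 22 mm wide; open, the fingers measure 114 mm over their backs; the gripper's body (76 mm by 85 mm) begins 54 mm behind the grasp point. The pads swing forward as they close: fully open they stand 13 mm farther back than shut.
Start: joints at [1.292, 0.353, 1.633, -0, 1.155, -0.002], TCP at [170.798, 601.212, 195.881] pointing down, gripper open.
Joint ranges: [-2.63, 2.63], [-0.92, 2.1], [0.06, 2.66], [-1.3, 4.44], [0, 2.69], [-3.02, 3.02]. Speed limits (rad/s): [2.22, 2.22, 2.79, 3.14, 3.14, 3.14].

### API

Orientations are given as [roll, pitch, yaw] about the fixed x, y, z axes, in that order (R = Rz(yaw) Ry(pitch) Rx(roll)).
In Python, from rig import r, optics gives the robot as it stands.
- The arm moves only by the shell command python3 -m creep 'ROWS' [FORCE]. ROWS is JSON, a list of rows, each an object with "dp": the shift along the tool's x, y, z in mm, a list of three; "angular": the turn, a rotation vector about the tool's x, y, z in rad, a list of three; "fingers": the finger opening in mm, from 0 to 85.4. In form: [{"dp": [dx, dy, dz], "angular": [wx, wy, wz], "fingers": fingers}, ...]. A call has 1 to 5 rows; each row is the pose to reach, as a shift and turn from the pose commanded when the call began, along the tool's axes at that moment; what a row does not reach only later rows make up. A row lasts 1/12 s, in which the tool goes at most 41.7 mm and 7.16 degrees, less where a joint would pass 70% of its speed; a pose out of reach is approached as far as the arm can. A call with a gripper value outside its range is refused whole. The fingers move at their own pace and stop on an object; FORCE is the grip in N (left out, the last holds). Time passes only in rows, so rows that repeat a pose let the fingers close. It gives the time, the measured TCP pose, the force and the opening at its end, in the units of the state.
- r.sense(): the state, without advancing time (a new reading comes with each control period).
- optics.grab_frame(name): name is "side" or "top" or "wrist"; returns the picture (480x640x3 uint8, blue, green, red); there is no depth.
- optics.camera_params(name): a dict with "fx", "fy", "cx", "cy" (pixels), "eye" and "rotation" of the camera in the world; the wrist camera has in their place "T_tool_cam" (4x4, takes a point from camera to tool coordinates, whose origin is the TCP and whose axes are the flange's). Camera axes: x right, y up, looking along -z (the intrinsics and any distortion apply to the point x, -y, -z); pixel columns grow to the right and rows downward; lengths in mm; the calibration is good to about 2 mm. A picture is of the moment at which its call begins: read the wrist's pose just before it. camera_params takes no time and is no camera call.
- r.sign_off(): hands the job in, once; it reports no verdict.
The state is a dict: "clock": time; "qpos": joint angles; "qvel": joint speeds; "joint_efforts": joint torques, N m; "eef_pos": TCP position; "tcp_rot": TCP orientation; "contact_force": force on the tool from outside, world axes, zero at the start; "wrist_torque": the same for the moment, N m; "opening": opening from 0.0 (shut) to 1.0 (fully open).
Only numpy, scipy, OpenCV 4.12 (cv2) and the standard library are available. Lean on these libraries where they do the work, as an engineer would, in place of code of your own. Each camera call takes 0.05 s, during which the arm holds its last target.

### The job

Put the three steel reducing collars away on their stepped post: thread the large one on first, then the medium, then the small, lowering each one fully home instead of letting it drop. Then swing the keeper arm over the stack as far as its stop, and leave the other things on the bench where they are.

Things in the scene. Friction and masses are not known exactly. Their poses are not given: they have to be found in the camera images.
- large_center (a point): centre (half-way up, on the bore axis) of the large steel collar: a plain ring 58 mm in outer diameter, bore 38 mm right through, 16 mm tall, about 170 g, lying flat on the worktop at the start; z is the bore axis, either face may be up. Which collar lies where varies.
- medium_center (a point): centre (half-way up, on the bore axis) of the medium steel collar: a plain ring 48 mm in outer diameter, bore 27 mm right through, 16 mm tall, about 130 g, lying flat on the worktop at the start; z is the bore axis, either face may be up. Which collar lies where varies.
- small_center (a point): centre (half-way up, on the bore axis) of the small steel collar: a plain ring 38 mm in outer diameter, bore 16 mm right through, 16 mm tall, about 90 g, lying flat on the worktop at the start; z is the bore axis, either face may be up. Which collar lies where varies.
- stand: the fixed collar stand on the worktop: dark rectangular foot plate 74 x 120 mm, 8 mm thick, with an upright stepped steel post and a keeper pillar. Origin on the worktop right under the post axis; z up; +y points from the post to the keeper pillar (70 mm away, 14 mm thick). The foot plate spans x -37..37, y -33..87 mm. A round boss of 54 mm diameter, its top 14 mm above the worktop, carries the post. Position and yaw vary.
- seat_large (a point): where the centre of the large collar is when fully home on the lowest step of the post, 22 mm above the worktop on the post axis. This step is 35.5 mm in diameter, from 14 to 29 mm above the worktop, with a 2.5 mm chamfer at its upper rim. The collar rests on the boss.
- seat_medium (a point): where the centre of the medium collar is when fully home on the middle step of the post, 38 mm above the worktop on the post axis. This step is 24.5 mm in diameter, from 29 to 45 mm above the worktop, with a 2.5 mm chamfer at its upper rim. The collar rests on the large collar.
- seat_small (a point): where the centre of the small collar is when fully home on the top step of the post, 54 mm above the worktop on the post axis. This step is 13.5 mm in diameter, from 45 to 60 mm above the worktop, with a 3 mm chamfer at its upper rim. The collar rests on the medium collar.
- keeper (a joint): angle (rad) of the keeper, a flat aluminium arm that turns level about the pillar: 0 = closed, its end exactly over the post (a stop is there); it grows as the arm swings open, towards the stand's -x side, clockwise from above, up to 1.9; starts open at 1.3 to 1.65. It turns easily (under 1 N at the knob) and stays where it is left.
- keeper_pivot (a point): point on the keeper's vertical turning axis at the underside of the arm, 65 mm above the worktop (3 mm above a fully seated stack); the pillar hub rises 13 mm above this.
- keeper_knob (a point): middle of the keeper's upright dark round knob at the arm's free end, 70 mm from the pivot axis: 16 mm in diameter, its grip 18 mm tall, from 74 to 92 mm above the worktop; the arm under it is 13 to 22 mm wide and 6 mm thick. The knob is fixed to the arm.
- bench_block: square steel bench block 64x64x28 mm; bystander, origin at the centre of its underside
- loupe: black eye loupe, 39 mm wide, 30 mm tall; bystander, origin at the centre of its underside
- spool: wire spool standing on its flange, 48 mm wide, 32 mm tall; bystander, origin at the centre of its underside
- weight: small nickel weight, 19 mm wide, 20 mm tall; bystander, origin at the centre of its underside
- collar_large: the large collar again, origin at the centre of the face that is down at the start. Of the three collars two lie near the front edge (x under 0.45), free on the near and far side for fingers that close along world x; one lies further back (x over 0.55), free on its left and right for fingers that close along world y. A fixed green box (36 mm tall) and a fixed fire brick (43 mm tall) stand between them.
- collar_medium: the medium collar again, origin at the centre of the face that is down at the start. Of the three collars two lie near the front edge (x under 0.45), free on the near and far side for fingers that close along world x; one lies further back (x over 0.55), free on its left and right for fingers that close along world y. A fixed green box (36 mm tall) and a fixed fire brick (43 mm tall) stand between them.
- collar_small: the small collar again, origin at the centre of the face that is down at the start. Of the three collars two lie near the front edge (x under 0.45), free on the near and far side for fingers that close along world x; one lies further back (x over 0.55), free on its left and right for fingers that close along world y. A fixed green box (36 mm tall) and a fixed fire brick (43 mm tall) stand between them.

How it is judged:
By the outcome, as a careful person would: the job done as asked, in the order asked, and still so for the second after the job is handed in, with the robot touching nothing.
It also fails if it takes over 72 s, if anything falls off the work surface, if the arm or the gripper's body presses on something with over 40 N, if the wrist force passes 120 N, or if a joint passes its speed limit or range.

## Working session

There is one attempt and no reset: what is moved stays moved. The work goes in short steps, Python scripts to look and compute and a shell command to move; the robot and the scene stay as the last step left them, time stands still between calls to the robot, and variables do not carry over. Pictures are saved under pics/ and viewed, and the job is handed in when it is done.

```bash
ls; mkdir -p pics
python3 - <<'E'
from rig import r, optics
import cv2
print(r.sense()); print(r.pinch_z)
for n in ("side","top","wrist"):
    p=optics.camera_params(n); print(n,p)
    cv2.imwrite(f"pics/{n}0.png",optics.grab_frame(n))
E
```

```text
pics
{'clock': 0.0, 'qpos': array([ 1.29162360e+00,  3.53661795e-01,  1.63411662e+00,  2.60500813e-06,
        1.15516478e+00, -2.39236348e-03]), 'qvel': array([-2.18289989e-04, -2.20725459e-04,  8.84518842e-04, -5.50073677e-04,
       -5.69505692e-06, -1.67049391e-03]), 'joint_efforts': array([ 5.69257827e-04, -6.05234742e+01, -3.42077637e+01,  4.01071031e-05,
        9.05907626e-03, -6.64154129e-06]), 'eef_pos': array([170.64359496, 600.73128705, 195.16066498]), 'tcp_rot': array([-3.14024212e+00, -5.61278769e-06,  2.86481123e+00]), 'contact_force': array([ 0.17513969,  0.16958335, -0.75452132]), 'wrist_torque': array([-0.0416451 , -0.00982487, -0.00069193]), 'opening': 0.9985052214605278}
18.700000000000003
side {'fx': 519.5879251138974, 'fy': 519.5879251138974, 'cx': 314.5454480727404, 'cy': 240.54509160935996, 'eye': array([ 297.60486756, -966.84338651,  479.02497857]), 'rotation': array([ 1.14339263, -0.02320185, -0.2485498 ])}
top {'fx': 568.076684282527, 'fy': 568.076684282527, 'cx': 323.59418488083196, 'cy': 245.9896463921219, 'eye': array([ 310.25413489, -100.50236599, 1234.53501719]), 'rotation': array([ 0.17823392,  0.00771543, -1.5593387 ])}
wrist {'fx': 383.2907101215703, 'fy': 383.2907101215703, 'cx': 317.3184931453563, 'cy': 244.2858996863978, 'T_tool_cam': array([[-4.17725345e-04,  9.65462670e-01,  2.60541089e-01,
         6.55253797e+01],
       [ 9.99999719e-01,  2.41137538e-04,  7.09738098e-04,
        -2.65130163e-01],
       [ 6.22399402e-04,  2.60541312e-01, -9.65462499e-01,
        -1.77737703e+02],
       [ 0.00000000e+00,  0.00000000e+00,  0.00000000e+00,
         1.00000000e+00]])}
```

View pics/top0.png

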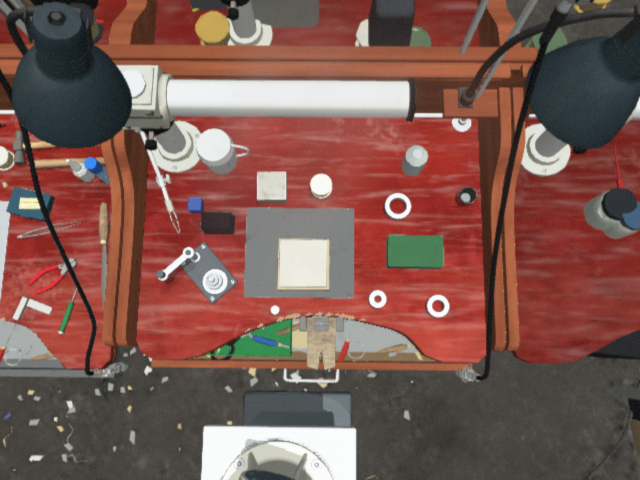

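View pics/side0.png

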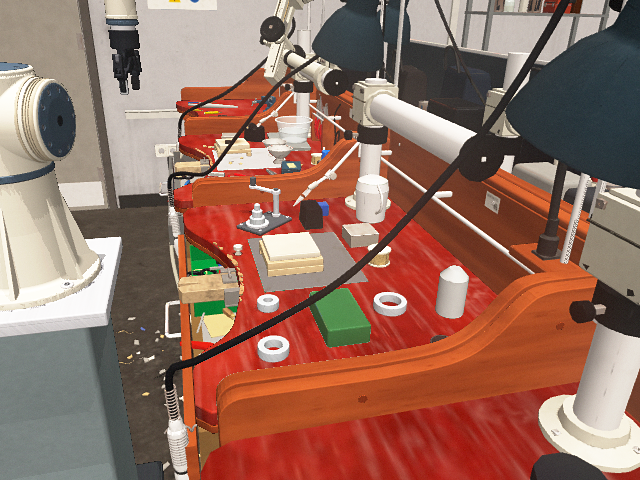

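View pics/wrist0.png

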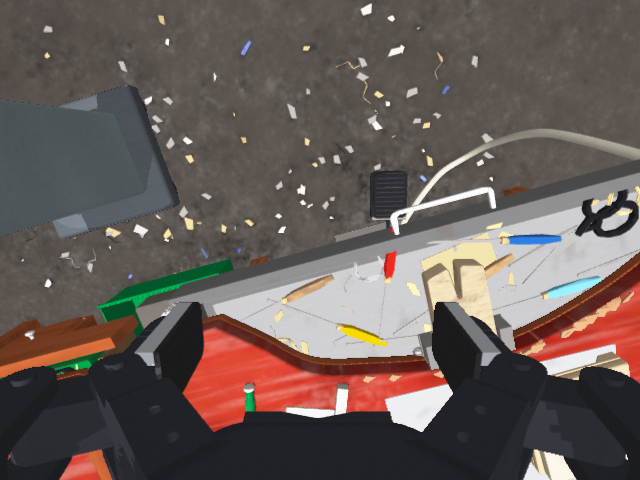

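```bash
cat > h.py <<'E'
import numpy as np, cv2
from scipy.spatial.transform import Rotation as R
from rig import r, optics
def cam(n,state=None):
    p=optics.camera_params(n); K=np.array([[p['fx'],0,p['cx']],[0,p['fy'],p['cy']],[0,0,1]])
    if n=='wrist':
        s=state; Rt=R.from_euler('xyz',s['tcp_rot']).as_matrix(); T=p['T_tool_cam']
        return K,Rt@T[:3,:3],Rt@T[:3,3]+s['eef_pos']
    return K,R.from_euler('xyz',p['rotation']).as_matrix(),np.array(p['eye'])
F=np.diag([1,-1,-1])
def ray(c,u,v):
    K,Rm,e=c; d=F@np.linalg.inv(K)@np.array([u,v,1.]); return e,Rm@d
def onplane(c,u,v,z):
    e,d=ray(c,u,v); return e+d*(z-e[2])/d[2]
def proj(c,P):
    K,Rm,e=c; q=F@(Rm.T@(np.array(P,float)-e)); q=K@q; return q[:2]/q[2]
E
python3 - <<'E'
from h import *
im=cv2.imread('pics/top0.png'); c=cam('top')
print(proj(c,[0,0,0]),proj(c,[171,600,195]))
hsv=cv2.cvtColor(im,cv2.COLOR_BGR2HSV)
m=((hsv[...,1]<60)&(hsv[...,2]>150)).astype(np.uint8)
n,l,st,ce=cv2.connectedComponentsWithStats(m)
for i in range(1,n):
    x,y,w,h,a=st[i]
    if 40<a<4000 and 140<x<490 and 110<y<330:
        P=onplane(c,*ce[i],16); 
        print(i,st[i],ce[i].round(1),P.round(1), 'size', (w/568*1220).__round__(), (h/568*1220).__round__())
for nm,(u,v),z in [('green',(388,236),36),('g2',(443,268),36),('brick',(278,239),43),('b2',(329,290),43),('blk',(217,222),20),('footA',(211,301),8),('footB',(236,275),8),('footC',(202,244),8),('footD',(180,263),8)]:
    print(nm,onplane(c,u,v,z).round(1))
cv2.imwrite('pics/topz1.png',cv2.resize(im[225:315,145:285],None,fx=5,fy=5,interpolation=cv2.INTER_CUBIC))
cv2.imwrite('pics/topz2.png',cv2.resize(im[180:325,350:490],None,fx=4,fy=4,interpolation=cv2.INTER_CUBIC))
E
```

```text
[277.34175509 502.00301308] [-68.65527793 423.68394618]
10 [414 113  29   5 141] [428. 115.] [ 834.2 -322.2   16. ] size 62 11
12 [452 118  19  14 197] [461.  124.3] [ 812.5 -396.2   16. ] size 41 30
13 [ 147  121  102   98 2709] [191.5 153.4] [738.3 211.   16. ] size 219 210
20 [406 145  22  22 372] [416.3 155.5] [ 737.8 -294.1   16. ] size 47 47
25 [257 172  30  28 820] [271.2 185.6] [664.9  29.5  16. ] size 64 60
26 [310 174  22  25 433] [320.7 185.5] [666.2 -80.6  16. ] size 47 54
27 [385 193  26  26 337] [397.5 205.5] [ 622.  -250.6   16. ] size 56 56
28 [461 194   9   8  56] [465.2 197.2] [ 642.2 -400.1   16. ] size 19 17
56 [ 277  238   53   52 2661] [303.2 263.5] [490.6 -44.9  16. ] size 114 112
58 [158 247  43  34 337] [179.6 261.5] [492.2 223.9  16. ] size 92 73
63 [202 269  26  25 523] [214.6 281. ] [450.4 145.7  16. ] size 56 54
68 [369 290  18  18 220] [377.3 298.5] [ 416.4 -205.    16. ] size 39 39
69 [427 295  23  23 293] [437.7 305.8] [ 402.3 -333.8   16. ] size 49 49
74 [271 305   9  10  66] [274.7 309.6] [390.3  14.5  16. ] size 19 21
75 [306 316  20  16  66] [313.4 322.4] [364.2 -68.8  16. ] size 43 34
83 [ 335  319   84   40 1651] [368.5 338.4] [ 332. -186.   16.] size 180 86
green [ 549.3 -226.9   36. ]
g2 [ 481.1 -343.1   36. ]
brick [539.    8.8  43. ]
b2 [ 430.9 -101.3   43. ]
blk [580.  145.7  20. ]
footA [407.9 153.3   8. ]
footB [465.  101.4   8. ]
footC [532.8 178.9   8. ]
footD [490.1 225.    8. ]
```

View pics/topz1.png

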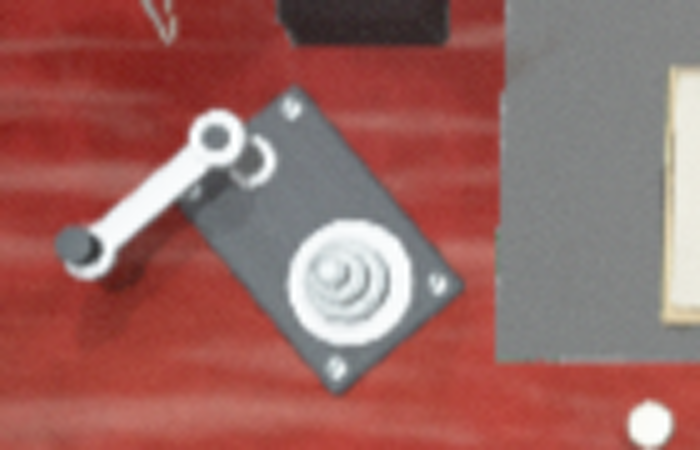

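View pics/topz2.png

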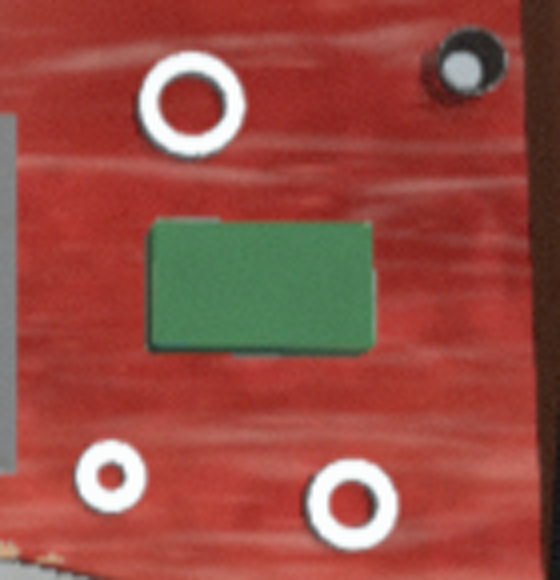

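Run:
```python
from h import *
ct=cam('top'); cs=cam('side')
def tri(a,b):
    e1,d1=ray(ct,*a); e2,d2=ray(cs,*b); d1/=np.linalg.norm(d1); d2/=np.linalg.norm(d2)
    A=np.stack([d1,-d2],1); t=np.linalg.lstsq(A,e2-e1,rcond=None)[0]
    p,q=e1+d1*t[0],e2+d2*t[1]; return ((p+q)/2).round(), np.linalg.norm(p-q).round()
print('tube end',tri((412,98),(478,158)))
print('tube left joint',tri((150,95),(375,100)))
print('Lpart front', [onplane(ct,130,345,z).round() for z in (0,50)])
print('Rpart front',tri((480,372),(172,372)))
# left lamp clamp
print('left cord end',onplane(ct,93,370,0), 'right',onplane(ct,470,375,0))
print('proj stand top->side', proj(cs,[450,146,60]),proj(cs,[520,190,70]))
# foot rect fit
im=cv2.imread('pics/top0.png'); 
hsv=cv2.cvtColor(im,cv2.COLOR_BGR2HSV)
roi=np.zeros(im.shape[:2],np.uint8); roi[238:305,176:242]=1
m=((hsv[...,1]<80)&(hsv[...,2]>50)).astype(np.uint8)*roi
ys,xs=np.nonzero(m)
P=np.array([onplane(ct,x,y,8)[:2] for x,y in zip(xs,ys)],np.float32)
# rasterise to map
Q=((P-[380,60])).astype(np.float32)
n,l,st,ce=cv2.connectedComponentsWithStats(m); k=1+np.argmax(st[1:,4]); print(st[k])
c=cv2.findContours((l==k).astype(np.uint8),0,2)[0][0][:,0]
print(cv2.boxPoints(cv2.minAreaRect(np.array([onplane(ct,x,y,8)[:2] for x,y in c],np.float32))),cv2.minAreaRect(np.array([onplane(ct,x,y,8)[:2] for x,y in c],np.float32)))
im2=cv2.imread('pics/side0.png'); cv2.imwrite('pics/sidez1.png',cv2.resize(im2[160:260,170:330],None,fx=5,fy=5,interpolation=cv2.INTER_CUBIC))
```

```text
tube end (array([ 758., -248.,  262.]), np.float64(6.0))
tube left joint (array([756., 226., 274.]), np.float64(3.0))
Lpart front [array([312., 325.,   0.]), array([312., 307.,  50.])]
Rpart front (array([ 264., -410.,   50.]), np.float64(4.0))
left cord end [259.05754212 399.9264858    0.        ] right [ 258.1177408  -401.59298372    0.        ]
proj stand top->side [255.18888427 203.77633129] [281.63051507 191.5697476 ]
[ 176  242   62   62 1966]
[[394.7433   159.25659 ]
 [449.78015   96.475494]
 [551.75854  185.87451 ]
 [496.72168  248.65561 ]] ((473.25091552734375, 172.5655517578125), (135.61627197265625, 83.48966979980469), 41.23932647705078)
```

View pics/sidez1.png

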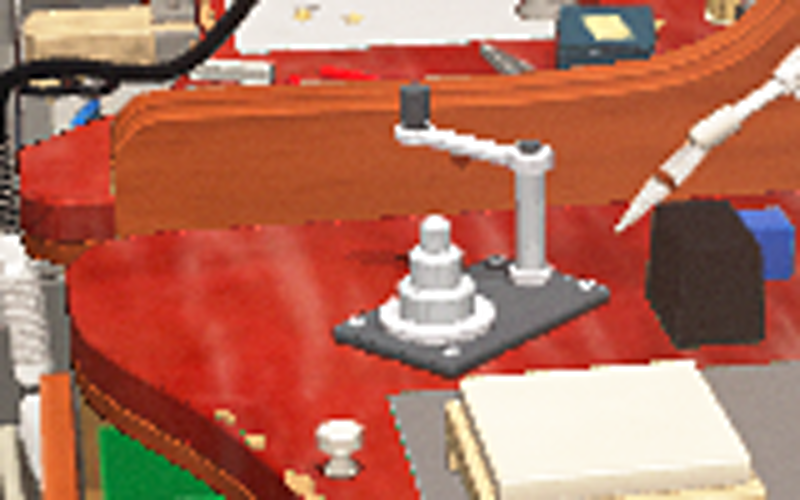

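```bash
cat >> h.py <<'E'
def plan(x,y,z,yaw):
    s=r.sense(); Rt=R.from_euler('xyz',s['tcp_rot'])
    d=Rt.inv().apply(np.array([x,y,z])-s['eef_pos'])
    w=(Rt.inv()*R.from_euler('xyz',[np.pi,0,yaw])).as_rotvec()
    print('t',round(s['clock'],2),'pos',s['eef_pos'].round(1),'rpy',s['tcp_rot'].round(4),'F',s['contact_force'].round(1),'op',round(s['opening']*85.4,1),'-> dp',d.round(1),'ang',w.round(4))
E
python3 -c "
from h import *
plan(171,400,195,2.865)"
```

```text
t 0.15 pos [170.7 600.8 195.3] rpy [-3.1405 -0.      2.8647] F [ 0.6 -1.1 -0.9] op 85.4 -> dp [ -55.2 -193.1    0.5] ang [-0.0011 -0.     -0.0003]
```

```bash
python3 -m creep '[{"dp":[-55,-193,0],"angular":[0,0,0],"fingers":85},{"dp":[-55,-193,0],"angular":[0,0,0],"fingers":85},{"dp":[-55,-193,0],"angular":[0,0,0],"fingers":85},{"dp":[-55,-193,0],"angular":[0,0,-0.1],"fingers":85},{"dp":[-60,-210,0],"angular":[0,0,-0.2],"fingers":85}]' 30; python3 -c "
from h import *
plan(464,160,110,3.92)"
```

```text
clock: 0.57
eef_pos: [170.7, 390.7, 195.4]
tcp_rot: [-3.141, -0.0, 3.07]
contact_force: [1.0, -1.4, 0.3]
opening: 0.994
t 0.57 pos [170.7 390.7 195.4] rpy [-3.1409e+00 -1.0000e-04  3.0695e+00] F [ 1.  -1.4  0.3] op 84.9 -> dp [-309.2 -209.    85.5] ang [-6.000e-04 -4.000e-04 -8.505e-01]
```

```bash
python3 -m creep '[{"dp":[0,-41,0],"angular":[0,0,-0.1],"fingers":85},{"dp":[-33,-66,0],"angular":[0,0,-0.22],"fingers":85},{"dp":[-66,-91,0],"angular":[0,0,-0.34],"fingers":85},{"dp":[-100,-115,0],"angular":[0,0,-0.46],"fingers":85},{"dp":[-134,-138,0],"angular":[0,0,-0.58],"fingers":85}]'; python3 -c "
from h import *
plan(464,160,110,3.92)"
```

```text
clock: 0.98
eef_pos: [268.8, 265.7, 196.1]
tcp_rot: [3.141, 0.001, -2.722]
contact_force: [-0.1, 1.0, -0.5]
opening: 0.99
t 0.98 pos [268.8 265.7 196.1] rpy [ 3.1413e+00  8.0000e-04 -2.7224e+00] F [-0.1  1.  -0.5] op 84.6 -> dp [-135.2 -176.    86.2] ang [ 2.000e-04  8.000e-04 -3.593e-01]
```

```bash
python3 -m creep '[{"dp":[-130,-170,50],"angular":[0,0,-0.11],"fingers":85},{"dp":[-130,-170,60],"angular":[0,0,-0.22],"fingers":85},{"dp":[-130,-170,70],"angular":[0,0,-0.33],"fingers":85},{"dp":[-130,-170,80],"angular":[0,0,-0.34],"fingers":85},{"dp":[-130,-170,80],"angular":[0,0,-0.34],"fingers":85}]'; python3 -m creep '[{"dp":[0,0,0],"angular":[0,0,0],"fingers":85},{"dp":[0,0,0],"angular":[0,0,0],"fingers":85}]'
python3 - <<'E'
from h import *
plan(464,160,110,3.92)
im=optics.grab_frame('wrist'); cv2.imwrite('pics/w1.png',im)
E
```

```text
clock: 1.4
eef_pos: [427.3, 179.2, 130.9]
tcp_rot: [-3.141, 0.001, -2.386]
contact_force: [-0.2, 0.5, -0.3]
opening: 0.996
clock: 1.57
eef_pos: [426.0, 178.9, 130.1]
tcp_rot: [3.141, -0.002, -2.391]
contact_force: [-1.5, 0.1, -0.6]
opening: 0.998
t 1.57 pos [426.  178.9 130.1] rpy [ 3.1407e+00 -2.5000e-03 -2.3912e+00] F [-1.5  0.1 -0.6] op 85.2 -> dp [-14.9 -39.7  20. ] ang [ 0.001  -0.0025 -0.0281]
```

View pics/w1.png

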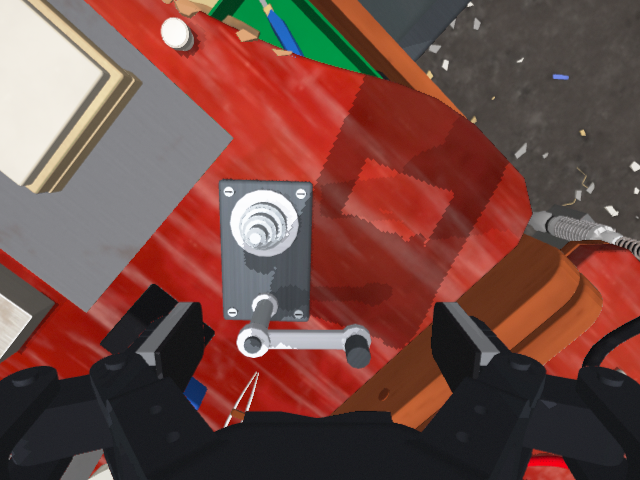

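```bash
python3 -m creep '[{"dp":[-15,-40,20],"angular":[0,0,0],"fingers":85},{"dp":[-15,-40,20],"angular":[0,0,0],"fingers":85},{"dp":[-15,-40,20],"angular":[0,0,0],"fingers":85},{"dp":[-15,-40,20],"angular":[0,0,0],"fingers":85}]'
python3 - <<'E'
from h import *
s=r.sense()
im=optics.grab_frame('wrist'); cv2.imwrite('pics/w2.png',im); np.save('w2.npy',[s['eef_pos'],s['tcp_rot']])
plan(464,160,110,3.92)
E
```

```text
clock: 1.95
eef_pos: [462.9, 162.0, 111.6]
tcp_rot: [3.141, -0.001, -2.388]
contact_force: [-0.6, -0.4, 0.6]
opening: 0.991
t 2.0 pos [462.8 162.1 111.8] rpy [ 3.1412e+00 -2.0000e-04 -2.3873e+00] F [0.  0.2 0.4] op 84.9 -> dp [ 0.6 -2.4  1.8] ang [ 0.0004 -0.0001 -0.0241]
```

View pics/w2.png

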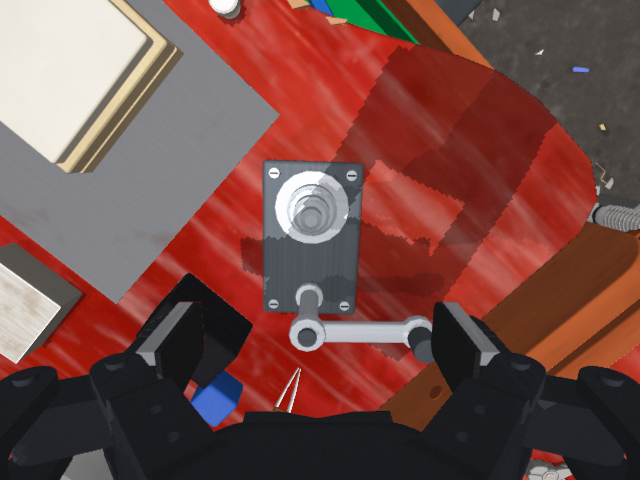

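Run:
```python
from h import *
p,rr=np.load('w2.npy'); s=dict(eef_pos=p,tcp_rot=rr); c=cam('wrist',s)
im=cv2.imread('pics/w2.png')
hsv=cv2.cvtColor(im,cv2.COLOR_BGR2HSV)
# foot: low-saturation region within roi
roi=np.zeros(im.shape[:2],np.uint8); roi[150:300,250:375]=1
m=(hsv[...,1]<90).astype(np.uint8)*roi
n,l,st,ce=cv2.connectedComponentsWithStats(m); k=1+np.argmax(st[1:,4])
cn=max(cv2.findContours((l==k).astype(np.uint8),0,1)[0],key=cv2.contourArea)[:,0].astype(float)
W=np.array([onplane(c,u,v,8)[:2] for u,v in cn])
# edges: left, right, top lines via cn selection
def line(sel):
    q=W[sel].astype(np.float32); vx,vy,x0,y0=cv2.fitLine(q,cv2.DIST_HUBER,0,.01,.01).ravel(); return np.array([vx,vy]),np.array([x0,y0])
mid=(cn[:,1]>175)&(cn[:,1]<285)
L=line(mid&(cn[:,0]<275)); Rr=line(mid&(cn[:,0]>350)); T=line((cn[:,1]<175)&(cn[:,0]>275)&(cn[:,0]<350))
for a in (L,Rr,T): print(a, np.degrees(np.arctan2(a[0][1],a[0][0])))
# boss: bright
g=((hsv[...,1]<60)&(hsv[...,2]>125)).astype(np.uint8); roi2=np.zeros_like(g); roi2[165:248,270:352]=1; g*=roi2
cv2.imwrite('pics/mask2.png',cv2.resize(g[150:320,250:380]*255,None,fx=4,fy=4)); cv2.imwrite('pics/w2z.png',cv2.resize(im[150:350,250:450],None,fx=3,fy=3,interpolation=cv2.INTER_CUBIC))
n,l,st,ce=cv2.connectedComponentsWithStats(g); k=1+np.argmax(st[1:,4]); print(st[k])
b=max(cv2.findContours((l==k).astype(np.uint8),0,1)[0],key=cv2.contourArea)[:,0]
Wb=np.array([onplane(c,u,v,14)[:2] for u,v in b],np.float32)
print('boss ell',cv2.fitEllipse(Wb), cv2.minEnclosingCircle(Wb))
ct=cam('top'); im=cv2.imread('pics/top0.png')
```

```text
(array([0.75406045, 0.65680504], dtype=float32), array([488.1252 , 129.12299], dtype=float32)) 41.056656
(array([0.7512529 , 0.66001445], dtype=float32), array([439.43884, 182.3765 ], dtype=float32)) 41.300976
(array([ 0.66215944, -0.74936295], dtype=float32), array([425.42953, 126.32057], dtype=float32)) -48.53522
[ 270  165   82   79 5264]
boss ell ((453.1513366699219, 140.58123779296875), (58.50498962402344, 63.43375778198242), 6.733210563659668) ((453.2494201660156, 138.4781951904297), 35.303733825683594)
```

View pics/w2z.png

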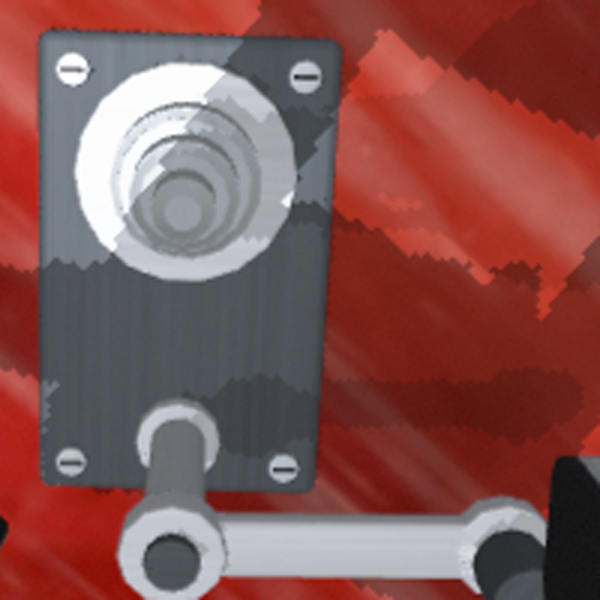

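View pics/mask2.png

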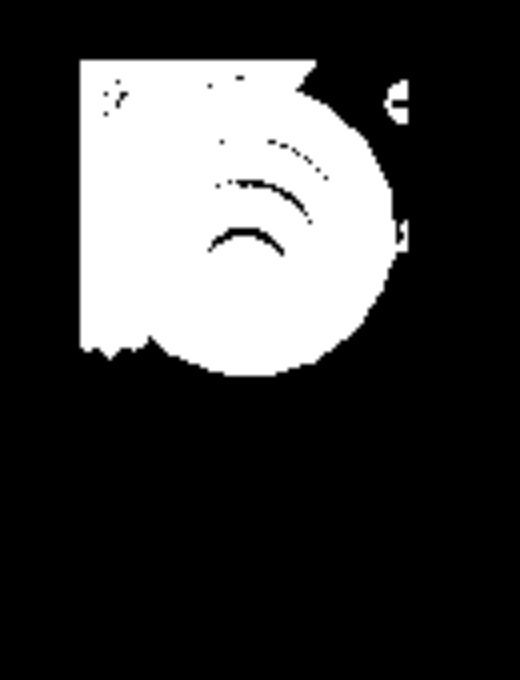

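```bash
cat >> h.py <<'E'
from scipy.optimize import least_squares
def edgecircle(c,im,P,rad,z,tol=3.0,pol=None):
    """radial edge search: sample the image along radii of a circle (world plane z) about P, find max gradient, fit a circle"""
    g=cv2.GaussianBlur(cv2.cvtColor(im,cv2.COLOR_BGR2GRAY).astype(np.float32),(0,0),0.8)
    P=np.array(P,float)
    for it in range(4):
        pts=[]
        rs=np.arange(rad-tol,rad+tol,0.1)
        for a in np.linspace(0,2*np.pi,180,endpoint=False):
            d=np.array([np.cos(a),np.sin(a)])
            uv=np.array([proj(c,[*(P+q*d),z]) for q in rs],np.float32)
            pr=cv2.remap(g,uv[:,0][None],uv[:,1][None],cv2.INTER_LINEAR)[0]
            gr=np.gradient(pr); gr=gr if pol is None else gr*pol
            k=np.argmax(np.abs(gr) if pol is None else gr)
            if abs(gr[k])>0.8 and 2<k<len(rs)-3: pts.append(P+rs[k]*d)
        pts=np.array(pts)
        f=least_squares(lambda q:np.hypot(pts[:,0]-q[0],pts[:,1]-q[1])-q[2],[*P,rad],loss='soft_l1',f_scale=.3)
        P=f.x[:2]
    return f.x.round(2),len(pts),np.median(abs(np.hypot(pts[:,0]-P[0],pts[:,1]-P[1])-f.x[2])).round(2)
E
python3 - <<'E'
from h import *
p,rr=np.load('w2.npy'); s=dict(eef_pos=p,tcp_rot=rr); c=cam('wrist',s)
im=cv2.imread('pics/w2.png')
print(onplane(c,311.7,207.3,14),onplane(c,311.3,219.7,60), onplane(c,307.3,335,78),'knob', )
for z,rad in ((14,27),(29-2.5,17.75),(29,15.25),(45,9.75),(60,3.75)): print(z,rad,edgecircle(c,im,[452,145],rad,z,2.5))
print(edgecircle(c,im,[452,145],27,14,4,-1))
ct=cam('top'); it=cv2.imread('pics/top0.png')
print('top boss',edgecircle(ct,it,[452,145],27,14,4,-1))
for n,P,rad in (('L',[622,-250],29),('M',[402,-334],24),('S',[416,-205],19)): print(n,edgecircle(ct,it,P,rad,16,4,-1))
E
```

```text
[451.70189639 145.28667084  14.        ] [451.36239061 145.50259799  60.        ] [502.61469697 190.20982158  78.        ] knob
14 27 (array([452.06, 145.42,  26.57]), 180, np.float64(0.13))
26.5 17.75 (array([451.45, 145.15,  17.96]), 174, np.float64(0.27))
29 15.25 (array([451.47, 148.24,  15.09]), 146, np.float64(0.49))
45 9.75 (array([450.64, 142.02,  10.17]), 150, np.float64(0.46))
60 3.75 (array([452.1 , 145.51,   3.66]), 130, np.float64(0.1))
(array([452.06, 145.42,  26.57]), 180, np.float64(0.13))
top boss (array([450.73, 146.27,  27.01]), 180, np.float64(0.32))
L (array([ 622.26, -250.59,   28.94]), 180, np.float64(0.41))
M (array([ 402.68, -333.9 ,   23.76]), 180, np.float64(0.38))
S (array([ 416.52, -204.9 ,   18.67]), 180, np.float64(0.32))
```

```bash
python3 -c "
from h import *
plan(622,-250,110,np.pi)"
```

```text
t 2.0 pos [462.8 162.1 111.8] rpy [ 3.1412e+00 -2.0000e-04 -2.3873e+00] F [0.  0.2 0.4] op 84.9 -> dp [ 166.2 -409.4    1.7] ang [ 3.000e-04 -3.000e-04  7.543e-01]
```

```bash
python3 -m creep '[{"dp":[15,-38,0],"angular":[0,0,0.1],"fingers":85},{"dp":[30,-76,0],"angular":[0,0,0.2],"fingers":85},{"dp":[46,-114,0],"angular":[0,0,0.3],"fingers":85},{"dp":[61,-152,0],"angular":[0,0,0.4],"fingers":85},{"dp":[77,-190,0],"angular":[0,0,0.5],"fingers":85}]'; python3 -c "
from h import *
plan(622,-250,110,np.pi)"
```

```text
clock: 2.42
eef_pos: [537.8, -30.3, 112.4]
tcp_rot: [-3.142, 0.001, -2.891]
contact_force: [0.6, 1.2, -1.5]
opening: 0.995
t 2.42 pos [537.8 -30.3 112.4] rpy [-3.1415e+00  1.1000e-03 -2.8912e+00] F [ 0.6  1.2 -1.5] op 85.0 -> dp [ -27.1 -233.7    2.5] ang [1.000e-04 1.100e-03 2.504e-01]
```

```bash
python3 -m creep '[{"dp":[-5,-41,0],"angular":[0,0,0.1],"fingers":85},{"dp":[-9,-82,0],"angular":[0,0,0.2],"fingers":85},{"dp":[-14,-123,0],"angular":[0,0,0.25],"fingers":85},{"dp":[-18,-164,0],"angular":[0,0,0.25],"fingers":85},{"dp":[-23,-205,0],"angular":[0,0,0.25],"fingers":85}]';python3 -m creep '[{"dp":[-4,-29,2],"angular":[0,0,0],"fingers":85},{"dp":[-4,-29,2],"angular":[0,0,0],"fingers":85},{"dp":[-4,-29,2],"angular":[0,0,0],"fingers":85},{"dp":[-4,-29,2],"angular":[0,0,0],"fingers":85}]'
python3 - <<'E'
from h import *
s=r.sense(); c=cam('wrist',s)
im=optics.grab_frame('wrist'); cv2.imwrite('pics/w3.png',im)
plan(622.3,-250.6,60,np.pi)
print(edgecircle(c,im,[622.3,-250.6],29,16,4,-1),edgecircle(c,im,[622.3,-250.6],19,16,4,1))
E
```

```text
clock: 2.83
eef_pos: [611.7, -223.0, 112.5]
tcp_rot: [3.142, 0.001, -3.137]
contact_force: [0.6, 0.6, 0.4]
opening: 0.997
clock: 3.17
eef_pos: [615.1, -249.8, 109.7]
tcp_rot: [3.141, -0.0, -3.138]
contact_force: [1.4, 0.8, -0.5]
opening: 0.996
t 3.22 pos [ 615.2 -249.5  109.8] rpy [ 3.1410e+00 -4.0000e-04 -3.1368e+00] F [-0.2 -0.  -0.2] op 85.2 -> dp [-7.1 -1.2 49.7] ang [ 0.0006 -0.0004  0.0048]
(array([ 623.71, -251.18,   28.35]), 180, np.float64(0.16)) (array([ 623.86, -251.18,   19.06]), 180, np.float64(0.14))
```

View pics/w3.png

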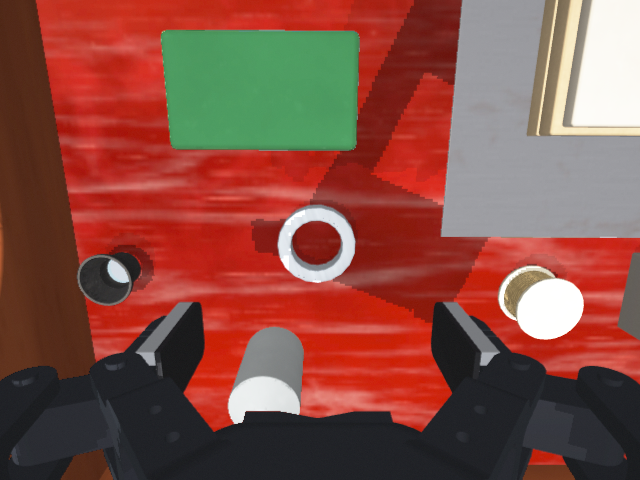

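```bash
python3 -c "
from h import *
plan(623.8,-251.2,3,np.pi)"
python3 -m creep '[{"dp":[-8,-2,40],"angular":[0,0,0.005],"fingers":85},{"dp":[-9,-2,70],"angular":[0,0,0.005],"fingers":85},{"dp":[-9,-2,90],"angular":[0,0,0.005],"fingers":85},{"dp":[-9,-2,90],"angular":[0,0,0.005],"fingers":85}]'
python3 - <<'E'
from h import *
plan(623.8,-251.2,3,np.pi)
s=r.sense(); c=cam('wrist',s)
im=optics.grab_frame('wrist'); cv2.imwrite('pics/w4.png',im)
print(edgecircle(c,im,[623.8,-251.2],29,16,3,-1),edgecircle(c,im,[623.8,-251.2],19,16,3,1))
E
```

```text
t 3.22 pos [ 615.2 -249.5  109.8] rpy [ 3.1410e+00 -4.0000e-04 -3.1368e+00] F [-0.2 -0.  -0.2] op 85.2 -> dp [ -8.6  -1.8 106.7] ang [ 0.0006 -0.0004  0.0048]
clock: 3.55
eef_pos: [621.4, -250.0, 15.2]
tcp_rot: [3.139, -0.007, -3.141]
contact_force: [-0.4, 0.0, -0.7]
opening: 0.999
t 3.55 pos [ 621.4 -250.    15.2] rpy [ 3.1386 -0.0069 -3.1409] F [-0.4  0.  -0.7] op 85.3 -> dp [-2.5 -1.2 12.2] ang [ 0.003  -0.0069  0.0007]
(array([ 623.28, -250.96,   28.47]), 180, np.float64(0.26)) (array([ 623.79, -251.1 ,   19.06]), 180, np.float64(0.1))
```

View pics/w4.png

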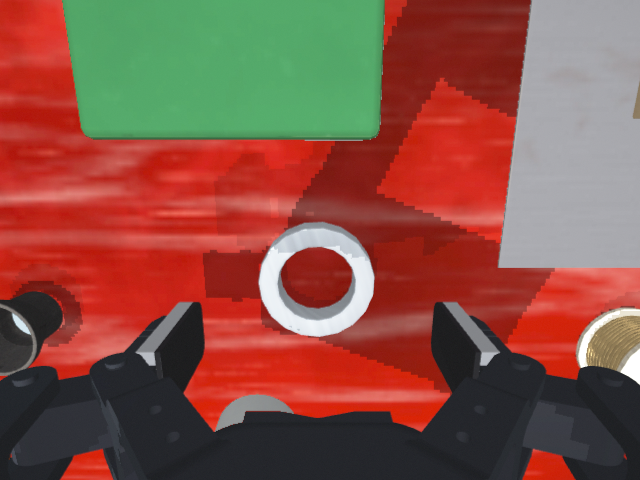

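```bash
python3 -m creep '[{"dp":[0,0,8],"angular":[0,0,0],"fingers":85},{"dp":[0,0,15],"angular":[0,0,0],"fingers":85},{"dp":[0,0,15],"angular":[0,0,0],"fingers":85},{"dp":[0,0,15],"angular":[0,0,0],"fingers":85}]'
python3 - <<'E'
from h import *
plan(623.7,-251.1,3,np.pi)
s=r.sense(); c=cam('wrist',s)
im=optics.grab_frame('wrist'); cv2.imwrite('pics/w5.png',im)
print(edgecircle(c,im,[623.8,-251.2],29,16,3,-1),edgecircle(c,im,[623.8,-251.2],19,16,3,1))
im=optics.grab_frame('side');u,v=proj(cam('side'),[624,-251,8]).astype(int);print(u,v)
cv2.imwrite('pics/s5.png',cv2.resize(im[v-60:v+60,u-80:u+80],None,fx=5,fy=5,interpolation=cv2.INTER_CUBIC))
E
```

```text
clock: 3.93
eef_pos: [624.9, -253.4, 5.0]
tcp_rot: [-3.141, 0.001, 3.14]
contact_force: [0.1, -0.3, -0.5]
opening: 0.997
t 3.93 pos [ 624.9 -253.4    5. ] rpy [-3.1413e+00  6.0000e-04  3.1404e+00] F [ 0.1 -0.3 -0.5] op 85.1 -> dp [1.2 2.3 2. ] ang [-0.0003  0.0006 -0.0012]
(array([ 623.02, -251.04,   28.64]), 180, np.float64(0.35)) (array([ 623.76, -251.15,   19.06]), 180, np.float64(0.08))
389 304
```

View pics/s5.png

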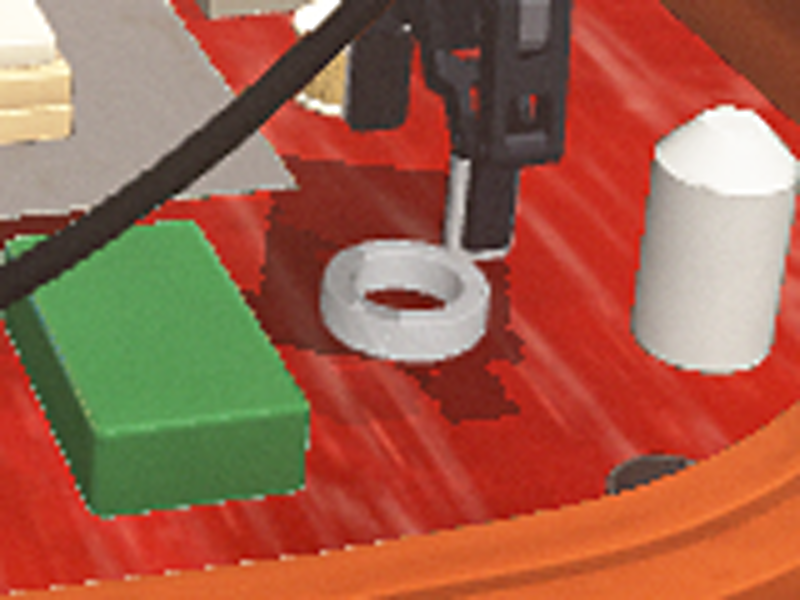

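Run:
```python
from h import *
c=cam('side')
for P in ([624.9,-296,18],[624.9,-296,5],[624.9,-211,18],[624.9,-211,5],[623.8,-251,16]):
    q=proj(c,P); print(P,q.round(1), ((q-[389-80,304-60])*5).round())
```

```text
[624.9, -296, 18] [400.3 313.1] [456. 346.]
[624.9, -296, 5] [399.6 319.8] [453. 379.]
[624.9, -211, 18] [381.7 288. ] [364. 220.]
[624.9, -211, 5] [381.2 294.3] [361. 251.]
[623.8, -251, 16] [389.4 300.4] [402. 282.]
```

View pics/w5.png

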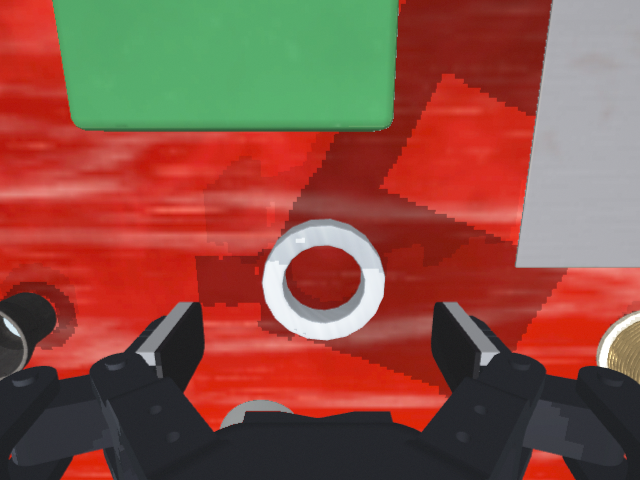

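Run:
```python
from h import *
c=cam('side')
for (a,b),y in (((490,252),-300),((450,250),-294),((475,258),-294),((400,128),-211),((348,125),-211)):
    e,d=ray(c,309+a/5,244+b/5); print((e+d*(y-e[1])/d[1]).round(1))
s=r.sense(); w=cam('wrist',s); Rt=R.from_euler('xyz',s['tcp_rot'])
for (u,v),y in (((203,303),-42.7),((203,350),-42.7),((190,372),-42.7),((178,303),-42.7),((432,303),42.7)):
    e,d=ray(w,u,v); e=Rt.inv().apply(e-s['eef_pos']); d=Rt.inv().apply(d); print('tool',(e+d*(y-e[1])/d[1]).round(1))
im=optics.grab_frame('wrist'); cv2.imwrite('pics/w6.png',cv2.resize(im[280:480,80:360],None,fx=2.8,fy=2.8))
im=optics.grab_frame('side'); cv2.imwrite('pics/s6.png',cv2.resize(im[120:340,300:520],None,fx=2.7,fy=2.7))
```

```text
[ 631.3 -300.    55.1]
[ 620.  -294.    53.8]
[ 629.2 -294.    49.7]
[ 635.6 -211.    54.1]
[ 615.8 -211.    57.4]
tool [  7.8 -42.7 -46.6]
tool [ -9.  -42.7 -51.2]
tool [ -8.4 -42.7 -66. ]
tool [ 18.1 -42.7 -70.1]
tool [  6.7  42.7 -44.2]
```

View pics/s6.png

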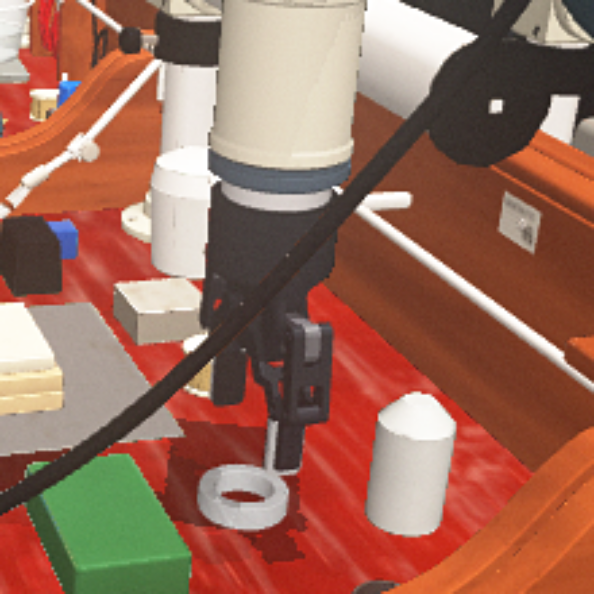

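View pics/w6.png

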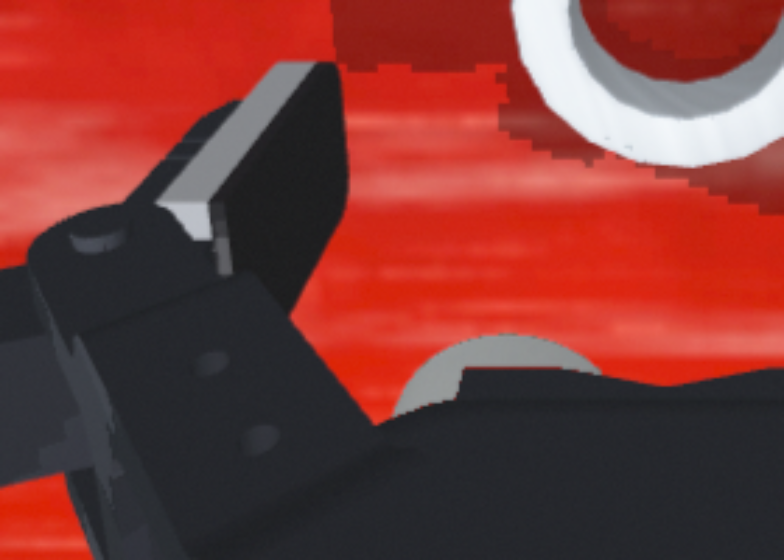

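```bash
python3 -m creep '[{"dp":[1,2,0],"angular":[0,0,0],"fingers":50},{"dp":[1,2,0],"angular":[0,0,0],"fingers":50},{"dp":[1,2,0],"angular":[0,0,0],"fingers":50},{"dp":[1,2,0],"angular":[0,0,0],"fingers":50},{"dp":[1,2,0],"angular":[0,0,0],"fingers":50}]' 20
python3 - <<'E'
from h import *
plan(623.7,-251.1,3,np.pi)
im=optics.grab_frame('wrist'); cv2.imwrite('pics/w7.png',im)
im=optics.grab_frame('side'); cv2.imwrite('pics/s7.png',cv2.resize(im[120:340,300:520],None,fx=2.7,fy=2.7))
E
```

```text
clock: 4.55
eef_pos: [623.7, -251.5, 4.3]
tcp_rot: [-3.142, 0.0, 3.14]
contact_force: [0.0, 0.7, -0.7]
opening: 0.586
t 4.55 pos [ 623.7 -251.5    4.3] rpy [-3.1415  0.      3.1403] F [ 0.   0.7 -0.7] op 50.1 -> dp [-0.   0.4  1.3] ang [-0.0001  0.     -0.0013]
```

View pics/s7.png

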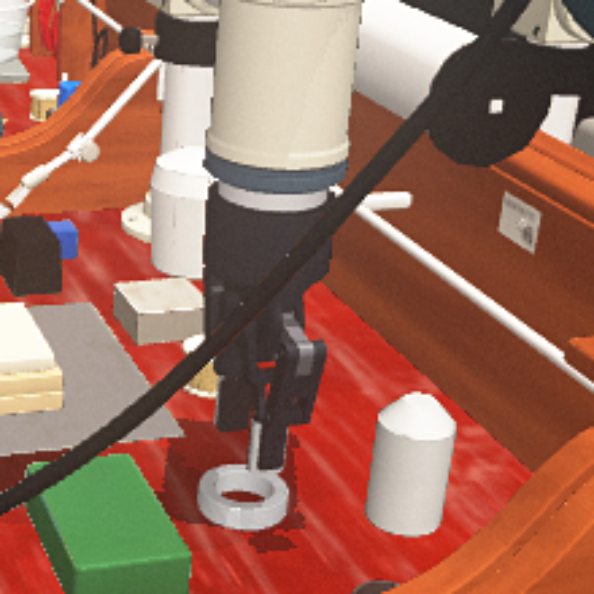

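View pics/w7.png

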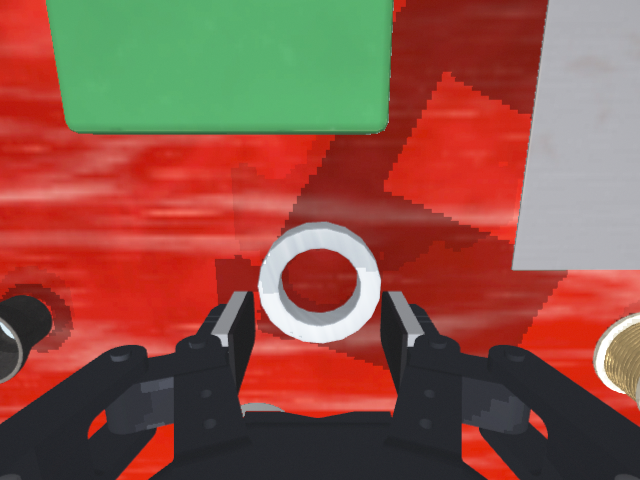

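Run:
```python
from h import *
c=cam('side')
for (a,b),y in (((253,470),-276.5),((270,470),-283),((280,465),-286),((230,428),-220)):
    e,d=ray(c,300+a/2.7,120+b/2.7); print((e+d*(y-e[1])/d[1]).round(1))
s=r.sense(); w=cam('wrist',s); Rt=R.from_euler('xyz',s['tcp_rot'])
for (u,v),y in (((253,292),-25),((381,292),25),((253,328),-25)):
    e,d=ray(w,u,v); e=Rt.inv().apply(e-s['eef_pos']); d=Rt.inv().apply(d); print('tool',(e+d*(y-e[1])/d[1]).round(1))
```

```text
[ 618.8 -276.5   43.8]
[ 627.1 -283.    46.5]
[ 631.9 -286.    51.1]
[ 625.9 -220.    42.1]
tool [  9.9 -25.  -41.2]
tool [  7.3  25.  -34.8]
tool [ -3.3 -25.  -44.8]
```

```bash
python3 -m creep '[{"dp":[0,0,0],"angular":[0,0,0],"fingers":80},{"dp":[0,0,0],"angular":[0,0,0],"fingers":80},{"dp":[0,0,0],"angular":[0,0,0],"fingers":80},{"dp":[0,0,15],"angular":[0,0,0],"fingers":80},{"dp":[0,0,28],"angular":[0,0,0],"fingers":80}]'; python3 -m creep '[{"dp":[0,0,6],"angular":[0,0,0],"fingers":80},{"dp":[0,0,6],"angular":[0,0,0],"fingers":80}]';  python3 - <<'E'
from h import *
plan(623.7,-251.1,-36,np.pi)
im=optics.grab_frame('side'); cv2.imwrite('pics/s8.png',cv2.resize(im[220:340,320:480],None,fx=5,fy=5))
E
```

```text
clock: 5.07
eef_pos: [624.2, -251.6, -24.2]
tcp_rot: [-3.141, 0.001, 3.14]
contact_force: [1.0, 0.5, 0.1]
opening: 0.933
clock: 5.23
eef_pos: [621.7, -250.6, -32.6]
tcp_rot: [3.14, -0.004, 3.14]
contact_force: [-0.1, -0.0, -0.2]
opening: 0.94
t 5.23 pos [ 621.7 -250.6  -32.6] rpy [ 3.14   -0.004   3.1402] F [-0.1 -0.  -0.2] op 80.3 -> dp [-2.  -0.5  3.4] ang [ 0.0016 -0.004  -0.0014]
```

View pics/s8.png

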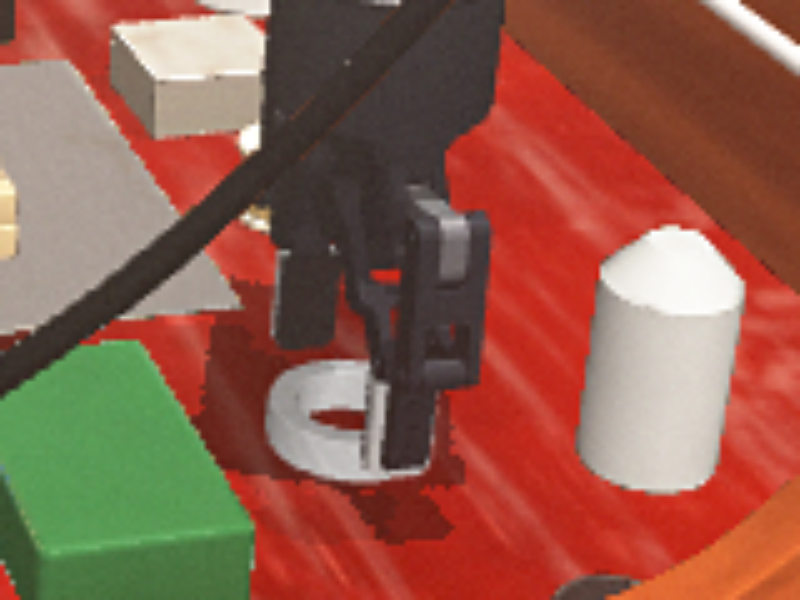

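```bash
python3 -m creep '[{"dp":[0,0,1],"angular":[0,0,0],"fingers":80},{"dp":[0,0,1],"angular":[0,0,0],"fingers":80},{"dp":[0,0,1],"angular":[0,0,0],"fingers":80}]'
python3 - <<'E'
from h import *
plan(623.7,-251.1,-36,np.pi)
s=r.sense(); c=cam('wrist',s)
im=optics.grab_frame('wrist'); cv2.imwrite('pics/w8.png',im)
print(edgecircle(c,im,[623.8,-251.2],29,16,3,-1),edgecircle(c,im,[623.8,-251.2],19,16,3,1))
E
```

```text
clock: 5.53
eef_pos: [624.0, -251.6, -30.3]
tcp_rot: [-3.141, 0.001, 3.14]
contact_force: [0.3, 0.4, -0.1]
opening: 0.937
t 5.53 pos [ 624.  -251.6  -30.3] rpy [-3.1413e+00  7.0000e-04  3.1402e+00] F [ 0.3  0.4 -0.1] op 80.0 -> dp [0.3 0.5 5.7] ang [-0.0003  0.0007 -0.0014]
(array([ 622.46, -251.02,   28.9 ]), 180, np.float64(0.58)) (array([ 623.66, -251.09,   19.09]), 180, np.float64(0.1))
```

View pics/w8.png

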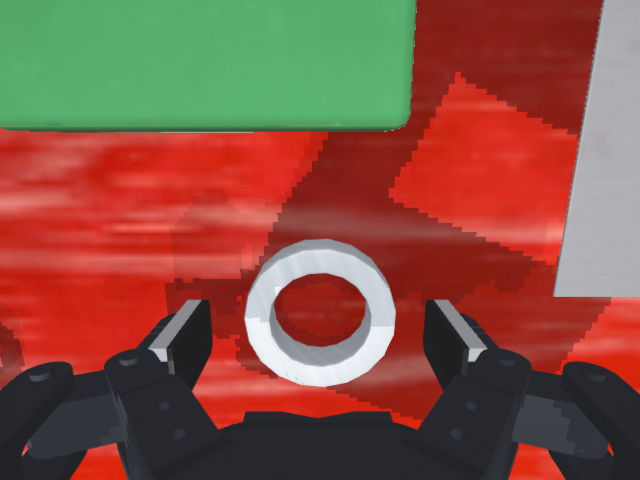

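```bash
python3 -m creep '[{"dp":[0,0,5],"angular":[0,0,0],"fingers":80},{"dp":[0,0.5,6],"angular":[0,0,0],"fingers":75},{"dp":[0,0.5,6],"angular":[0,0,0],"fingers":60},{"dp":[0,0.5,6],"angular":[0,0,0],"fingers":50},{"dp":[0,0.5,6],"angular":[0,0,0],"fingers":50}]' 40;python3 -m creep '[{"dp":[0,0,0],"angular":[0,0,0],"fingers":50},{"dp":[0,0,0],"angular":[0,0,0],"fingers":50}]' 40
python3 - <<'E'
from h import *
plan(623.7,-251.1,-36,np.pi)
s=r.sense(); c=cam('wrist',s)
im=optics.grab_frame('wrist'); cv2.imwrite('pics/w9.png',im)
print(edgecircle(c,im,[623.8,-251.2],19,16,3,1))
E
```

```text
clock: 6.0
eef_pos: [623.6, -250.8, -36.3]
tcp_rot: [3.141, -0.0, 3.14]
contact_force: [-1.9, 1.8, 4.0]
opening: 0.667
clock: 6.17
eef_pos: [623.6, -250.8, -36.3]
tcp_rot: [3.141, -0.0, 3.14]
contact_force: [-1.5, 1.6, 6.1]
opening: 0.666
t 6.17 pos [ 623.6 -250.8  -36.3] rpy [ 3.1414e+00 -2.0000e-04  3.1402e+00] F [-1.5  1.6  6.1] op 56.8 -> dp [-0.1 -0.3 -0.3] ang [ 0.0002 -0.0002 -0.0013]
(array([ 623.81, -251.22,   19.08]), 180, np.float64(0.09))
```

View pics/w9.png

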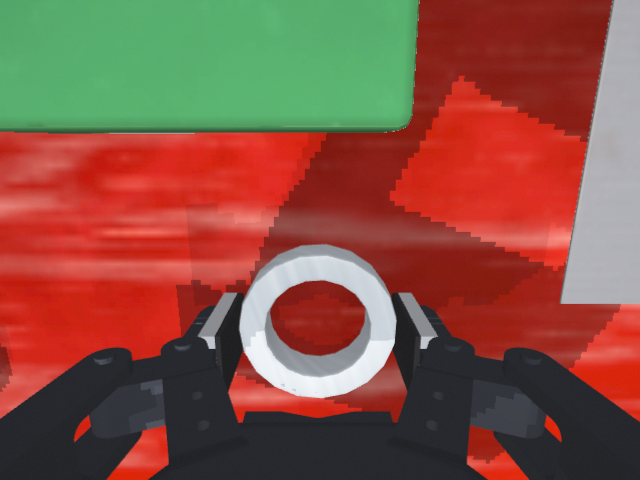

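```bash
python3 -m creep '[{"dp":[0,0,-10],"angular":[0,0,0],"fingers":50},{"dp":[0,0,-35],"angular":[0,0,0],"fingers":50},{"dp":[0,0,-65],"angular":[0,0,0],"fingers":50},{"dp":[0,20,-85],"angular":[0,0,0],"fingers":50},{"dp":[0,50,-95],"angular":[0,0,-0.08],"fingers":50}]' 60
python3 - <<'E'
from h import *
plan(452,145,60,3.861)
E
```

```text
clock: 6.63
eef_pos: [625.7, -203.3, 61.9]
tcp_rot: [-3.139, 0.005, -3.067]
contact_force: [0.5, 0.1, -0.9]
opening: 0.659
t 6.63 pos [ 625.7 -203.3   61.9] rpy [-3.1389  0.0049 -3.0666] F [ 0.5  0.1 -0.9] op 56.3 -> dp [1.471e+02 3.603e+02 2.000e-01] ang [-0.0042  0.0038 -0.6444]
```

```bash
python3 -m creep '[{"dp":[15,37,0],"angular":[0,0,-0.11],"fingers":50},{"dp":[30,74,0],"angular":[0,0,-0.22],"fingers":50},{"dp":[45,111,0],"angular":[0,0,-0.33],"fingers":50},{"dp":[60,148,0],"angular":[0,0,-0.44],"fingers":50},{"dp":[75,185,0],"angular":[0,0,-0.55],"fingers":50}]'
python3 - <<'E'
from h import *
plan(452,145,60,3.861)
E
```

```text
clock: 7.05
eef_pos: [533.5, -21.1, 58.7]
tcp_rot: [-3.141, 0.001, -2.508]
contact_force: [-0.6, 0.7, -1.4]
opening: 0.658
t 7.05 pos [533.5 -21.1  58.7] rpy [-3.1411e+00  5.0000e-04 -2.5079e+00] F [-0.6  0.7 -1.4] op 56.2 -> dp [-32.7 182.1  -1.3] ang [-0.0005  0.0005 -0.0857]
```

```bash
python3 -m creep '[{"dp":[-7,40,0],"angular":[0,0,-0.08],"fingers":50},{"dp":[-14,80,0],"angular":[0,0,-0.086],"fingers":50},{"dp":[-22,120,0],"angular":[0,0,-0.086],"fingers":50},{"dp":[-28,155,0],"angular":[0,0,-0.086],"fingers":50},{"dp":[-32,179,0],"angular":[0,0,-0.086],"fingers":50}]' ;  python3 -m creep '[{"dp":[0,0,0],"angular":[0,0,0],"fingers":50},{"dp":[0,0,0],"angular":[0,0,0],"fingers":50},{"dp":[0,0,0],"angular":[0,0,0],"fingers":50}]';python3 - <<'E'
from h import *
plan(452,145,60,3.861)
s=r.sense(); c=cam('wrist',s)
im=optics.grab_frame('wrist'); cv2.imwrite('pics/w10.png',im)
z=s['eef_pos'][2]+36.3+16; print(z)
print(edgecircle(c,im,s['eef_pos'][:2],19,z,3,1))
im=optics.grab_frame('side'); cv2.imwrite('pics/s10.png',cv2.resize(im[140:260,180:340],None,fx=5,fy=5))
E
```

```text
clock: 7.47
eef_pos: [453.5, 143.5, 58.7]
tcp_rot: [3.141, 0.0, -2.426]
contact_force: [0.1, -0.0, -2.1]
opening: 0.654
clock: 7.72
eef_pos: [455.5, 141.1, 58.6]
tcp_rot: [-3.141, 0.001, -2.426]
contact_force: [0.1, 0.2, -0.8]
opening: 0.66
t 7.72 pos [455.5 141.1  58.6] rpy [-3.1410e+00  6.0000e-04 -2.4261e+00] F [ 0.1  0.2 -0.8] op 56.4 -> dp [ 0.1  5.3 -1.4] ang [-0.0006  0.0006 -0.004 ]
110.94379284681841
(array([455.74, 140.67,  19.05]), 174, np.float64(0.12))
```

View pics/w10.png

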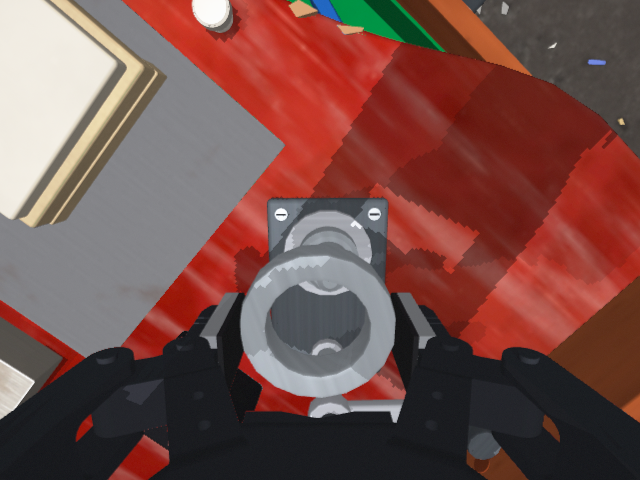

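View pics/s10.png

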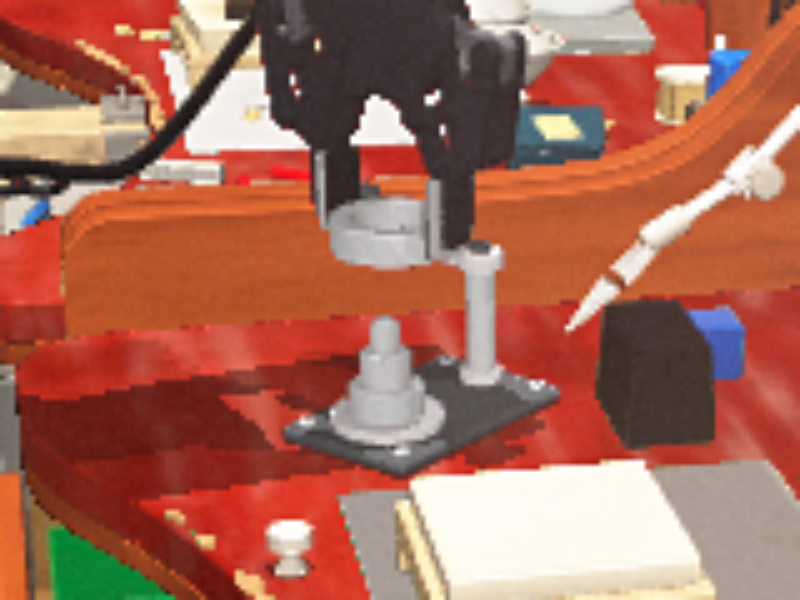

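```bash
python3 -m creep '[{"dp":[0,6,0],"angular":[0,0,0],"fingers":50},{"dp":[-0.3,6,15],"angular":[0,0,0],"fingers":50},{"dp":[-0.3,6,35],"angular":[0,0,0],"fingers":50},{"dp":[-0.3,6,50],"angular":[0,0,0],"fingers":50},{"dp":[-0.3,6,58],"angular":[0,0,0],"fingers":50}]' ;  python3 -m creep '[{"dp":[0,0,2],"angular":[0,0,0],"fingers":50},{"dp":[0,0,2],"angular":[0,0,0],"fingers":50},{"dp":[0,0,2],"angular":[0,0,0],"fingers":50}]';python3 - <<'E'
from h import *
plan(452,145,14-36.3,3.861)
s=r.sense(); c=cam('wrist',s)
im=optics.grab_frame('wrist'); cv2.imwrite('pics/w11.png',im)
z=s['eef_pos'][2]+36.3+16; print(z)
print(edgecircle(c,im,s['eef_pos'][:2],19,z,3,1))
print(edgecircle(c,im,[452,145.5],3.75,60,2.5))
E
```

```text
clock: 8.23
eef_pos: [450.5, 145.2, -1.1]
tcp_rot: [3.141, -0.002, -2.428]
contact_force: [-0.5, 0.1, -0.7]
opening: 0.654
clock: 8.48
eef_pos: [451.8, 145.9, -1.2]
tcp_rot: [-3.141, 0.0, -2.427]
contact_force: [0.5, -0.1, -1.0]
opening: 0.655
t 8.48 pos [451.8 145.9  -1.2] rpy [-3.1414e+00  5.0000e-04 -2.4274e+00] F [ 0.5 -0.1 -1. ] op 55.9 -> dp [ 0.4 -0.8 21.1] ang [-0.0002  0.0005 -0.0052]
51.082831798899605
(array([451.98, 145.48,  19.05]), 174, np.float64(0.12))
(array([452.37, 145.75,   3.91]), 149, np.float64(0.49))
```

View pics/w11.png

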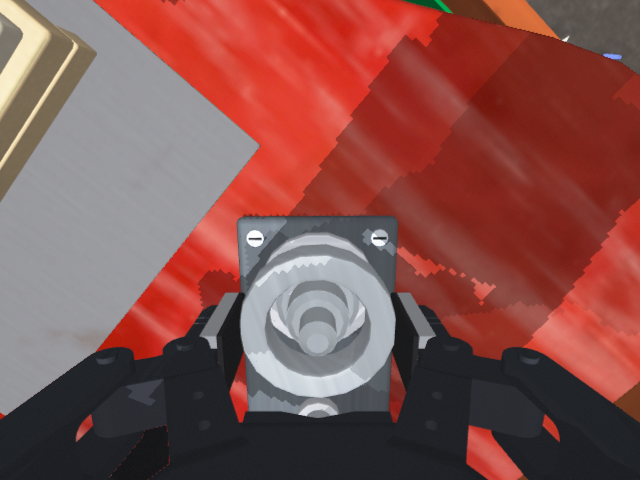

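```bash
python3 -m creep '[{"dp":[0,0,5],"angular":[0,0,0],"fingers":50},{"dp":[0,0,10],"angular":[0,0,0],"fingers":50},{"dp":[0,0,14],"angular":[0,0,0],"fingers":50},{"dp":[0,0,17],"angular":[0,0,0],"fingers":50},{"dp":[0,0,18.5],"angular":[0,0,0],"fingers":50}]' ; python3 -m creep '[{"dp":[0,0,1],"angular":[0,0,0],"fingers":50},{"dp":[0,0,2],"angular":[0,0,0],"fingers":50},{"dp":[0,0,2.5],"angular":[0,0,0],"fingers":50}]'
```

```text
clock: 8.95
eef_pos: [451.0, 145.8, -20.7]
tcp_rot: [3.141, -0.001, -2.427]
contact_force: [0.3, 0.5, -0.4]
opening: 0.657
clock: 9.2
eef_pos: [451.3, 145.9, -22.2]
tcp_rot: [3.141, -0.0, -2.427]
contact_force: [-4.6, -1.6, 17.0]
opening: 0.661
```

```bash
python3 -m creep '[{"dp":[0,0,-0.7],"angular":[0,0,0],"fingers":58},{"dp":[0,0,-0.7],"angular":[0,0,0],"fingers":65},{"dp":[0,0,-0.7],"angular":[0,0,0],"fingers":75},{"dp":[0,0,-10],"angular":[0,0,0],"fingers":80},{"dp":[0,0,-25],"angular":[0,0,0],"fingers":80}]'
python3 - <<'E'
from h import *
plan(452,145,60,3.861)
s=r.sense(); c=cam('wrist',s)
im=optics.grab_frame('wrist'); cv2.imwrite('pics/w12.png',im)
for z in (30,34,45): print(z,edgecircle(c,im,[452,145.5],19,z,3,1))
E
```

```text
clock: 9.62
eef_pos: [450.3, 145.6, 2.0]
tcp_rot: [3.141, -0.002, -2.427]
contact_force: [0.0, 0.2, 0.6]
opening: 0.938
t 9.62 pos [450.3 145.6   2. ] rpy [ 3.1406e+00 -2.4000e-03 -2.4269e+00] F [0.  0.2 0.6] op 80.1 -> dp [ -0.8  -1.5 -58. ] ang [ 0.001  -0.0024 -0.0047]
30 (array([451.76, 145.51,  19.22]), 165, np.float64(0.11))
34 (array([450.45, 144.38,  18.72]), 170, np.float64(0.1))
45 (array([452.17, 146.23,  18.13]), 78, np.float64(0.94))
```

View pics/w12.png

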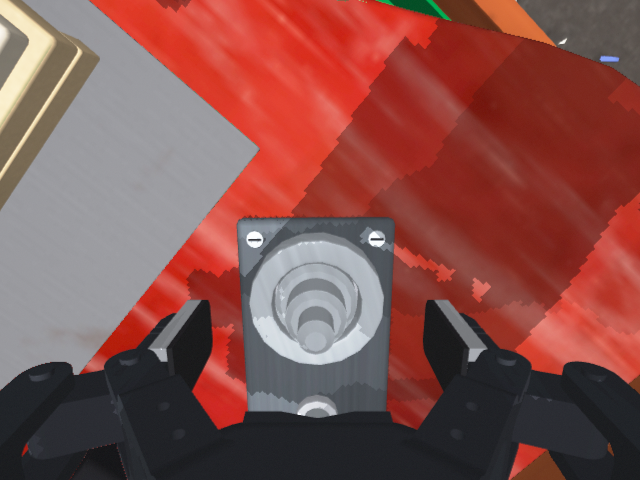

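```bash
python3 -m creep '[{"dp":[0,0,-40],"angular":[0,0,0],"fingers":80},{"dp":[0,0,-75],"angular":[0,0,0.1],"fingers":80},{"dp":[0,-20,-75],"angular":[0,0,0.22],"fingers":80},{"dp":[10,-50,-75],"angular":[0,0,0.34],"fingers":80},{"dp":[25,-80,-75],"angular":[0,0,0.46],"fingers":80}]'
python3 - <<'E'
from h import *
plan(404,-334.5,70,np.pi/2)
E
```

```text
clock: 10.08
eef_pos: [486.9, 69.2, 79.0]
tcp_rot: [-3.141, 0.004, -2.89]
contact_force: [1.1, 0.3, 0.1]
opening: 0.939
t 10.08 pos [486.9  69.2  79. ] rpy [-3.1413  0.0038 -2.8905] F [1.1 0.3 0.1] op 80.2 -> dp [ 180.6 -370.4    8.4] ang [0.0033 0.003  1.8219]
```

```bash
python3 -m creep '[{"dp":[17,-36,0],"angular":[0,0,0.12],"fingers":80},{"dp":[34,-72,0],"angular":[0,0,0.24],"fingers":80},{"dp":[51,-108,0],"angular":[0,0,0.36],"fingers":80},{"dp":[68,-144,0],"angular":[0,0,0.48],"fingers":80},{"dp":[85,-180,0],"angular":[0,0,0.6],"fingers":80}]'
python3 - <<'E'
from h import *
plan(404,-334.5,70,np.pi/2)
E
```

```text
clock: 10.5
eef_pos: [447.5, -128.3, 77.9]
tcp_rot: [3.142, 0.001, 2.791]
contact_force: [0.5, 0.2, -0.7]
opening: 0.938
t 10.5 pos [ 447.5 -128.3   77.9] rpy [3.1415e+00 9.0000e-04 2.7906e+00] F [ 0.5  0.2 -0.7] op 80.1 -> dp [ -30.1 -208.6    7.9] ang [6.0000e-04 8.0000e-04 1.2198e+00]
```

```bash
python3 -m creep '[{"dp":[-6,-40,0],"angular":[0,0,0.12],"fingers":80},{"dp":[-12,-80,0],"angular":[0,0,0.24],"fingers":80},{"dp":[-18,-120,0],"angular":[0,0,0.36],"fingers":80},{"dp":[-24,-160,0],"angular":[0,0,0.48],"fingers":80},{"dp":[-29,-200,0],"angular":[0,0,0.6],"fingers":80}]'
python3 - <<'E'
from h import *
plan(404,-334.5,60,np.pi/2)
E
```

```text
clock: 10.92
eef_pos: [407.0, -326.6, 77.9]
tcp_rot: [3.141, 0.001, 2.19]
contact_force: [1.0, -0.5, 0.1]
opening: 0.935
t 10.92 pos [ 407.  -326.6   77.9] rpy [3.1413e+00 9.0000e-04 2.1902e+00] F [ 1.  -0.5  0.1] op 79.8 -> dp [-4.7 -7.  18. ] ang [6.000e-04 8.000e-04 6.194e-01]
```

```bash
python3 -m creep '[{"dp":[-4,-3,15],"angular":[0,0,0.12],"fingers":80},{"dp":[-4,-3,25],"angular":[0,0,0.24],"fingers":80},{"dp":[-4,-3,40],"angular":[0,0,0.36],"fingers":80},{"dp":[-4,-3,40],"angular":[0,0,0.48],"fingers":80},{"dp":[-4,-3,40],"angular":[0,0,0.6],"fingers":80}]' ; python3 -m creep '[{"dp":[0,0,0],"angular":[0,0,0.02],"fingers":80},{"dp":[0,0,0],"angular":[0,0,0.02],"fingers":80},{"dp":[0,0,0],"angular":[0,0,0.02],"fingers":80}]'
python3 - <<'E'
from h import *
plan(404,-334.5,-30,np.pi/2)
s=r.sense(); c=cam('wrist',s)
im=optics.grab_frame('wrist'); cv2.imwrite('pics/w13.png',im)
print(edgecircle(c,im,[404,-334.5],24,16,4,-1),edgecircle(c,im,[404,-334.5],13.5,16,4,1))
E
```

```text
clock: 11.33
eef_pos: [406.8, -329.3, 36.8]
tcp_rot: [-3.14, -0.001, 1.59]
contact_force: [0.3, -0.0, 1.4]
opening: 0.93
clock: 11.58
eef_pos: [407.7, -329.6, 37.7]
tcp_rot: [3.141, 0.0, 1.58]
contact_force: [0.2, -0.3, -0.1]
opening: 0.935
t 11.58 pos [ 407.7 -329.6   37.7] rpy [3.1411e+00 4.0000e-04 1.5800e+00] F [ 0.2 -0.3 -0.1] op 79.9 -> dp [-4.8 -3.7 67.7] ang [0.0005 0.0004 0.0092]
(array([ 404.58, -333.91,   23.37]), 180, np.float64(0.18)) (array([ 404.62, -334.11,   13.67]), 180, np.float64(0.08))
```

View pics/w13.png

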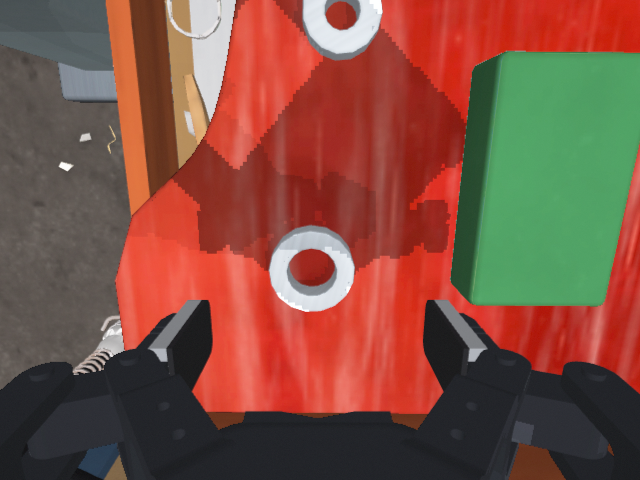

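```bash
python3 -m creep '[{"dp":[-4.5,-3,20],"angular":[0,0,0.009],"fingers":70},{"dp":[-4.5,-3,45],"angular":[0,0,0.009],"fingers":70},{"dp":[-4.5,-3,60],"angular":[0,0,0.009],"fingers":70},{"dp":[-4.5,-3,66],"angular":[0,0,0.009],"fingers":70},{"dp":[-4.5,-3,66],"angular":[0,0,0.009],"fingers":70}]' ; python3 -m creep '[{"dp":[0,0,3],"angular":[0,0,0],"fingers":70},{"dp":[0,0,5],"angular":[0,0,0],"fingers":70},{"dp":[0,0,5],"angular":[0,0,0],"fingers":70}]'
python3 - <<'E'
from h import *
plan(404.6,-334.1,-34,np.pi/2)
s=r.sense(); c=cam('wrist',s)
im=optics.grab_frame('wrist'); cv2.imwrite('pics/w14.png',im)
print(edgecircle(c,im,[404.6,-334.1],13.5,16,4,1))
E
```

```text
clock: 12.05
eef_pos: [403.7, -333.3, -29.7]
tcp_rot: [-3.14, -0.001, 1.569]
contact_force: [0.1, 0.6, 1.0]
opening: 0.815
clock: 12.3
eef_pos: [405.0, -334.3, -33.1]
tcp_rot: [3.141, 0.001, 1.568]
contact_force: [-0.7, 0.2, -0.4]
opening: 0.817
t 12.3 pos [ 405.  -334.3  -33.1] rpy [3.1407e+00 8.0000e-04 1.5678e+00] F [-0.7  0.2 -0.4] op 69.8 -> dp [ 0.2 -0.4  0.9] ang [ 0.0009  0.0008 -0.003 ]
(array([ 404.64, -333.93,   13.67]), 180, np.float64(0.07))
```

View pics/w14.png

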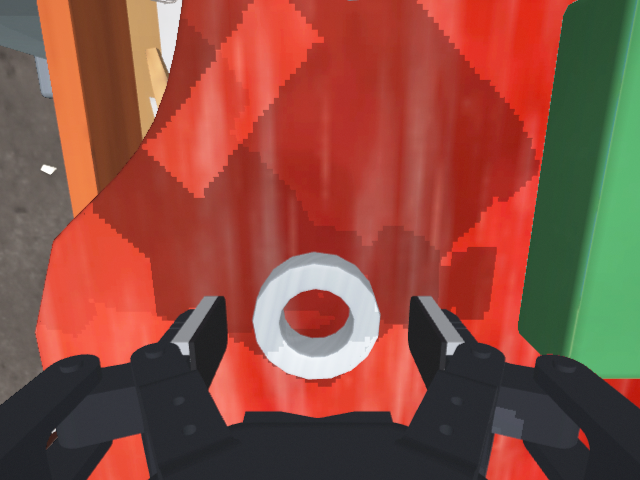

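Centred. Close on the medium collar.

```bash
python3 -m creep '[{"dp":[0.2,-0.4,0.5],"angular":[0,0,0],"fingers":60},{"dp":[0.2,-0.4,0.5],"angular":[0,0,0],"fingers":50},{"dp":[0.2,-0.4,0.5],"angular":[0,0,0],"fingers":40},{"dp":[0.2,-0.4,0.5],"angular":[0,0,0],"fingers":40},{"dp":[0.2,-0.4,0.5],"angular":[0,0,0],"fingers":40}]' 40; python3 -m creep '[{"dp":[0,0,0],"angular":[0,0,0],"fingers":40},{"dp":[0,0,0],"angular":[0,0,0],"fingers":40}]' 50
python3 - <<'E'
from h import *
plan(404.6,-334.1,-34,np.pi/2)
s=r.sense(); c=cam('wrist',s)
im=optics.grab_frame('wrist'); cv2.imwrite('pics/w15.png',im)
print(edgecircle(c,im,[404.6,-334.1],13.5,16,4,1))
E
```

```text
clock: 12.77
eef_pos: [404.3, -334.0, -33.4]
tcp_rot: [3.141, 0.0, 1.567]
contact_force: [-1.6, 1.9, 9.2]
opening: 0.547
clock: 12.93
eef_pos: [404.3, -333.9, -33.3]
tcp_rot: [3.141, 0.0, 1.567]
contact_force: [-2.7, 1.7, 10.6]
opening: 0.541
t 12.93 pos [ 404.3 -333.9  -33.3] rpy [3.1411e+00 3.0000e-04 1.5671e+00] F [-2.7  1.7 10.6] op 46.2 -> dp [-0.2  0.3  0.7] ang [ 0.0004  0.0003 -0.0037]
(array([ 404.39, -333.88,   13.67]), 180, np.float64(0.06))
```

View pics/w15.png

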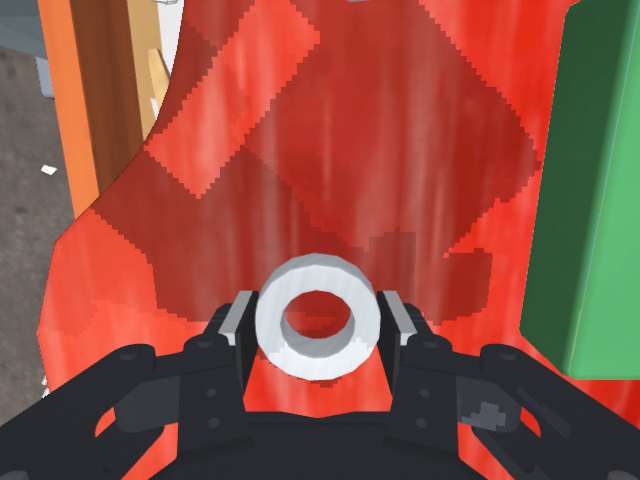

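```bash
python3 -m creep '[{"dp":[0,0,-8],"angular":[0,0,0],"fingers":40},{"dp":[0,0,-30],"angular":[0,0,0],"fingers":40},{"dp":[0,0,-60],"angular":[0,0,0],"fingers":40},{"dp":[15,0,-85],"angular":[0,0,0],"fingers":40},{"dp":[45,4,-95],"angular":[0,0,0.1],"fingers":40}]' 60
python3 - <<'E'
from h import *
plan(452,145,60,.72)
E
```

```text
clock: 13.4
eef_pos: [410.1, -291.7, 64.4]
tcp_rot: [3.137, 0.003, 1.467]
contact_force: [1.7, 0.1, -0.4]
opening: 0.536
t 13.4 pos [ 410.1 -291.7   64.4] rpy [3.1366 0.0035 1.4671] F [ 1.7  0.1 -0.4] op 45.7 -> dp [438.7  -3.5   2.9] ang [0.006  0.0015 0.7471]
```

```bash
python3 -m creep '[{"dp":[40,0,0],"angular":[0,0,0.1],"fingers":40},{"dp":[81,0,0],"angular":[0,0,0.2],"fingers":40},{"dp":[122,-1,0],"angular":[0,0,0.3],"fingers":40},{"dp":[163,-2,0],"angular":[0,0,0.4],"fingers":40},{"dp":[204,-2,0],"angular":[0,0,0.5],"fingers":40}]'
python3 - <<'E'
from h import *
plan(452,145,60,.72)
E
```

```text
clock: 13.82
eef_pos: [426.6, -87.5, 61.3]
tcp_rot: [3.141, -0.0, 0.969]
contact_force: [1.6, -0.3, -1.1]
opening: 0.535
t 13.82 pos [426.6 -87.5  61.3] rpy [ 3.1412e+00 -2.0000e-04  9.6950e-01] F [ 1.6 -0.3 -1.1] op 45.7 -> dp [ 206.1 -110.6    1.3] ang [ 3.000e-04 -2.000e-04  2.495e-01]
```

```bash
python3 -m creep '[{"dp":[36,-20,0],"angular":[0,0,0.1],"fingers":40},{"dp":[72,-39,0],"angular":[0,0,0.2],"fingers":40},{"dp":[108,-58,0],"angular":[0,0,0.25],"fingers":40},{"dp":[144,-77,0],"angular":[0,0,0.25],"fingers":40},{"dp":[178,-95,0],"angular":[0,0,0.25],"fingers":40}]'; python3 -m creep '[{"dp":[15,-11,0],"angular":[0,0,0],"fingers":40},{"dp":[25,-18,0],"angular":[0,0,0],"fingers":40},{"dp":[25,-18,0],"angular":[0,0,0],"fingers":40},{"dp":[25,-18,0],"angular":[0,0,0],"fingers":40}]';python3 - <<'E'
from h import *
plan(452,145,60,.72)
s=r.sense(); c=cam('wrist',s)
im=optics.grab_frame('wrist'); cv2.imwrite('pics/w16.png',im)
z=s['eef_pos'][2]+33.3+16; print(z)
print(edgecircle(c,im,s['eef_pos'][:2],13.5,z,3,1))
im=optics.grab_frame('side'); cv2.imwrite('pics/s16.png',cv2.resize(im[140:260,180:340],None,fx=5,fy=5))
E
```

```text
clock: 14.23
eef_pos: [448.2, 113.3, 61.4]
tcp_rot: [3.141, -0.0, 0.724]
contact_force: [0.5, -0.9, -1.2]
opening: 0.535
clock: 14.57
eef_pos: [455.0, 141.0, 60.8]
tcp_rot: [3.141, 0.001, 0.726]
contact_force: [-0.3, 0.1, -1.7]
opening: 0.534
t 14.57 pos [455.  141.   60.8] rpy [3.1415e+00 6.0000e-04 7.2580e-01] F [-0.3  0.1 -1.7] op 45.6 -> dp [ 0.5 -5.   0.8] ang [0.0001 0.0006 0.0058]
110.14264245062759
(array([455.5 , 140.9 ,  13.66]), 173, np.float64(0.07))
```

View pics/w16.png

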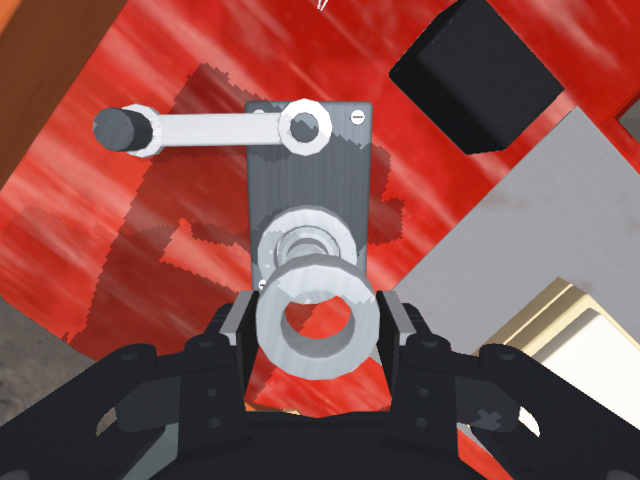

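View pics/s16.png

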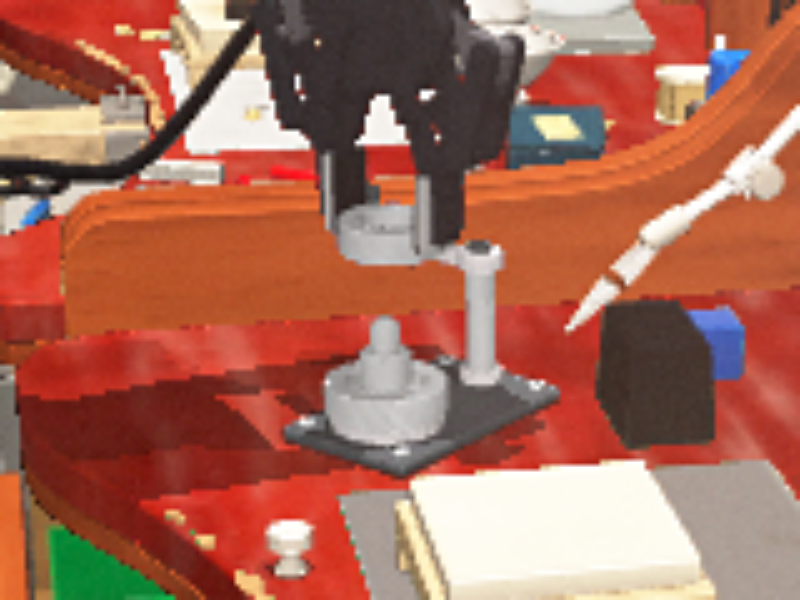

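Run:
```python
from h import *
s=r.sense(); c=cam('wrist',s); im=cv2.imread('pics/w16.png')
g=cv2.GaussianBlur(cv2.cvtColor(im,cv2.COLOR_BGR2GRAY).astype(np.float32),(0,0),0.8)
P=np.array([452.06,145.42]); rs=np.arange(26,32,.1); pts=[]
for a in np.linspace(0,2*np.pi,360):
    d=np.array([np.cos(a),np.sin(a)]); uv=np.array([proj(c,[*(P+q*d),30]) for q in rs],np.float32)
    if uv[:,1].max()>255: continue
    gr=-np.gradient(cv2.remap(g,uv[:,0][None],uv[:,1][None],cv2.INTER_LINEAR)[0]); k=gr.argmax()
    if gr[k]>1 and 2<k<57: pts.append(P+rs[k]*d)
pts=np.array(pts)
for R0 in (28.4,29): print(len(pts),least_squares(lambda q:np.hypot(pts[:,0]-q[0],pts[:,1]-q[1])-R0,P,loss='soft_l1',f_scale=.3).x)
print('hub',edgecircle(c,im,onplane(c,304,127,78)[:2],5.5,78,3), 'knobtop',onplane(c,115,129,92), onplane(c,304.5,127.5,78))
```

```text
174 [451.8644813  144.92332474]
174 [451.29663423 144.43187769]
hub (array([504.64, 190.59,   5.82]), 180, np.float64(0.08)) knobtop [458.40438825 241.44771471  92.        ] [504.72317684 190.43383622  78.        ]
```

```bash
python3 -m creep '[{"dp":[0,-5.4,0],"angular":[0,0,0.005],"fingers":40},{"dp":[0.1,-5.4,10],"angular":[0,0,0.005],"fingers":40},{"dp":[0.1,-5.4,25],"angular":[0,0,0.005],"fingers":40},{"dp":[0.1,-5.4,38],"angular":[0,0,0.005],"fingers":40},{"dp":[0.1,-5.4,44],"angular":[0,0,0.005],"fingers":40}]'; python3 -m creep '[{"dp":[0,0,0],"angular":[0,0,0],"fingers":40},{"dp":[0,0,0],"angular":[0,0,0],"fingers":40},{"dp":[0,0,0],"angular":[0,0,0],"fingers":40}]';python3 - <<'E'
from h import *
plan(452,145,30-33.3,.72)
s=r.sense(); c=cam('wrist',s)
im=optics.grab_frame('wrist'); cv2.imwrite('pics/w17.png',im)
z=s['eef_pos'][2]+33.3+16; print(z)
print(edgecircle(c,im,s['eef_pos'][:2],13.5,z,3,1),edgecircle(c,im,[452,145],3.75,60,2.5))
E
```

```text
clock: 15.08
eef_pos: [450.5, 144.4, 15.0]
tcp_rot: [-3.141, 0.002, 0.719]
contact_force: [-0.8, 0.1, -1.1]
opening: 0.533
clock: 15.33
eef_pos: [452.0, 145.3, 17.1]
tcp_rot: [3.141, -0.0, 0.719]
contact_force: [-0.1, -0.1, -0.9]
opening: 0.54
t 15.33 pos [452.  145.3  17.1] rpy [ 3.1414e+00 -4.0000e-04  7.1930e-01] F [-0.1 -0.1 -0.9] op 46.1 -> dp [-0.2  0.2 20.4] ang [ 0.0001 -0.0004 -0.0007]
66.4079112796843
(array([452.58, 145.2 ,  13.69]), 176, np.float64(0.1)) (array([451.64, 145.14,   4.17]), 171, np.float64(0.37))
```

View pics/w17.png

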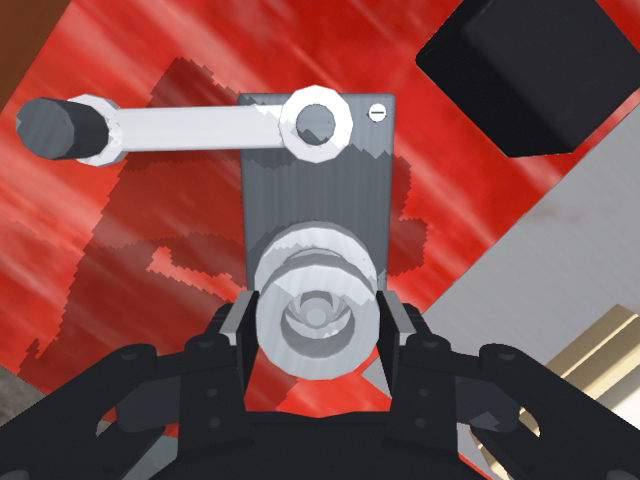

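```bash
python3 -m creep '[{"dp":[-0.4,-0.3,3],"angular":[0,0,0],"fingers":40},{"dp":[-0.4,-0.3,8],"angular":[0,0,0],"fingers":40},{"dp":[-0.4,-0.3,13],"angular":[0,0,0],"fingers":40},{"dp":[-0.4,-0.3,16.5],"angular":[0,0,0],"fingers":40},{"dp":[-0.4,-0.3,18],"angular":[0,0,0],"fingers":40}]'; python3 -m creep '[{"dp":[0,0,1],"angular":[0,0,0],"fingers":40},{"dp":[0,0,2],"angular":[0,0,0],"fingers":40},{"dp":[0,0,2.5],"angular":[0,0,0],"fingers":40}]'
```

```text
clock: 15.8
eef_pos: [451.0, 145.3, -1.9]
tcp_rot: [-3.141, 0.001, 0.72]
contact_force: [-0.3, -0.2, -0.6]
opening: 0.535
clock: 16.05
eef_pos: [451.1, 145.3, -3.2]
tcp_rot: [-3.141, 0.0, 0.72]
contact_force: [-4.2, -0.9, 17.1]
opening: 0.531
```

```bash
python3 -m creep '[{"dp":[0,0,-0.7],"angular":[0,0,0],"fingers":48},{"dp":[0,0,-0.7],"angular":[0,0,0],"fingers":58},{"dp":[0,0,-0.7],"angular":[0,0,0],"fingers":68},{"dp":[0,0,-10],"angular":[0,0,0],"fingers":70},{"dp":[0,0,-35],"angular":[0,0,0],"fingers":70}]'
python3 - <<'E'
from h import *
plan(417.5,-205,60,np.pi/2)
s=r.sense(); c=cam('wrist',s)
im=optics.grab_frame('wrist'); cv2.imwrite('pics/w18.png',im)
print(edgecircle(c,im,[452,145],13.5,46,3,1))
im=optics.grab_frame('side'); cv2.imwrite('pics/s18.png',cv2.resize(im[140:260,180:340],None,fx=5,fy=5))
E
```

```text
clock: 16.47
eef_pos: [449.0, 144.6, 29.9]
tcp_rot: [-3.14, 0.005, 0.72]
contact_force: [-0.4, -0.6, 0.3]
opening: 0.816
t 16.47 pos [449.  144.6  29.9] rpy [-3.1396  0.0047  0.7196] F [-0.4 -0.6  0.3] op 69.7 -> dp [-254.3  242.1  -29.4] ang [-0.0039  0.0036 -0.8512]
(array([451.8 , 145.29,  13.84]), 180, np.float64(0.07))
```

View pics/w18.png

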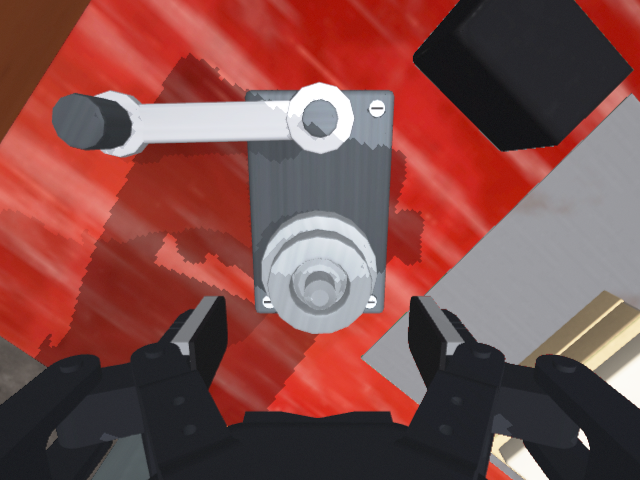

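View pics/s18.png

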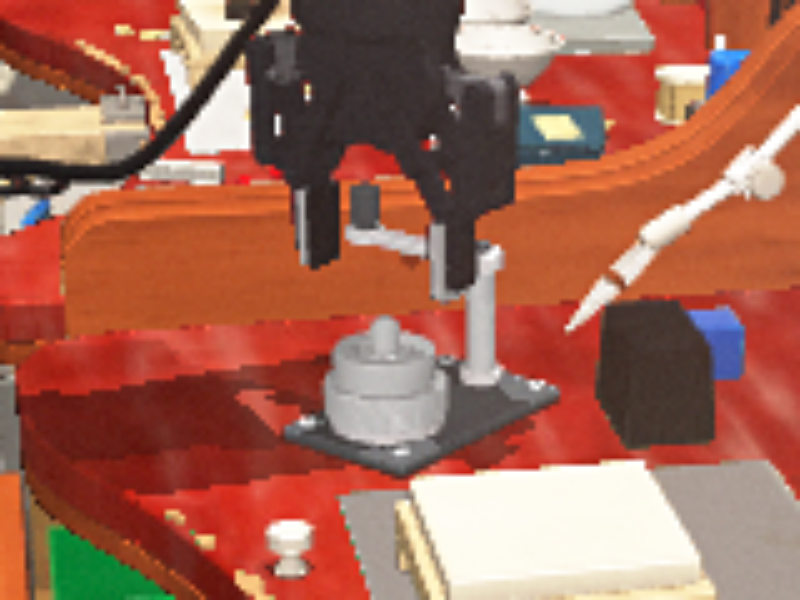

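```bash
python3 -m creep '[{"dp":[0,0,-38],"angular":[0,0,0],"fingers":62},{"dp":[-25,24,-40],"angular":[0,0,-0.1],"fingers":62},{"dp":[-53,51,-40],"angular":[0,0,-0.2],"fingers":62},{"dp":[-81,78,-40],"angular":[0,0,-0.3],"fingers":62},{"dp":[-110,106,-40],"angular":[0,0,-0.42],"fingers":62}]'
python3 - <<'E'
from h import *
plan(418,-205,60,np.pi/2)
E
```

```text
clock: 16.98
eef_pos: [438.7, -2.8, 71.8]
tcp_rot: [3.141, -0.0, 1.129]
contact_force: [1.9, -0.1, 0.0]
opening: 0.728
t 16.98 pos [438.7  -2.8  71.8] rpy [ 3.1407e+00 -2.0000e-04  1.1286e+00] F [ 1.9 -0.1  0. ] op 62.2 -> dp [-191.6   67.8   11.8] ang [ 0.0009 -0.     -0.4422]
```

```bash
python3 -m creep '[{"dp":[-38,13,0],"angular":[0,0,-0.1],"fingers":62},{"dp":[-77,27,0],"angular":[0,0,-0.2],"fingers":62},{"dp":[-116,40,0],"angular":[0,0,-0.3],"fingers":62},{"dp":[-155,55,15],"angular":[0,0,-0.4],"fingers":62},{"dp":[-187,67,30],"angular":[0,0,-0.442],"fingers":62}]'; python3 -m creep '[{"dp":[0,0,5],"angular":[0,0,0],"fingers":62},{"dp":[0,0,5],"angular":[0,0,0],"fingers":62},{"dp":[0,0,5],"angular":[0,0,0],"fingers":62}]'
python3 - <<'E'
from h import *
plan(418,-205,-30,np.pi/2)
s=r.sense(); c=cam('wrist',s)
im=optics.grab_frame('wrist'); cv2.imwrite('pics/w19.png',im)
print(edgecircle(c,im,[418,-205],19,16,4,-1),edgecircle(c,im,[418,-205],8,16,3.5,1))
E
```

```text
clock: 17.4
eef_pos: [419.9, -192.4, 45.8]
tcp_rot: [3.138, 0.001, 1.57]
contact_force: [1.1, 0.2, 0.4]
opening: 0.726
clock: 17.65
eef_pos: [418.6, -189.9, 39.6]
tcp_rot: [-3.14, -0.001, 1.563]
contact_force: [0.3, -0.7, 0.7]
opening: 0.724
t 17.65 pos [ 418.6 -189.9   39.6] rpy [-3.1405e+00 -7.0000e-04  1.5626e+00] F [ 0.3 -0.7  0.7] op 61.9 -> dp [-15.2  -0.4  69.6] ang [-0.0011 -0.0007 -0.0082]
(array([ 418.15, -205.15,   18.25]), 180, np.float64(0.15)) (array([ 418.12, -205.15,    8.28]), 180, np.float64(0.11))
```

View pics/w19.png

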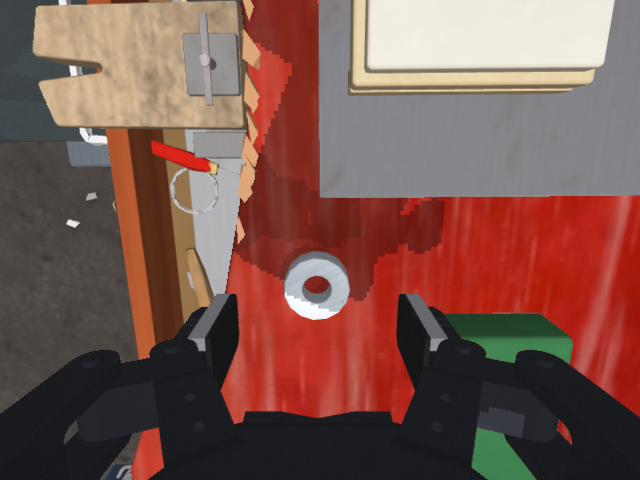

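```bash
python3 -m creep '[{"dp":[-15.3,-0.6,15],"angular":[0,0,-0.008],"fingers":60},{"dp":[-15.3,-0.6,40],"angular":[0,0,-0.008],"fingers":60},{"dp":[-15.3,-0.6,58],"angular":[0,0,-0.008],"fingers":60},{"dp":[-15.3,-0.6,66],"angular":[0,0,-0.008],"fingers":60},{"dp":[-15.3,-0.6,66],"angular":[0,0,-0.008],"fingers":60}]'; python3 -m creep '[{"dp":[0,0,3],"angular":[0,0,0],"fingers":60},{"dp":[0,0,5],"angular":[0,0,0],"fingers":60},{"dp":[0,0,5],"angular":[0,0,0],"fingers":60}]'
python3 - <<'E'
from h import *
plan(418.1,-205.15,-32,np.pi/2)
s=r.sense(); c=cam('wrist',s)
im=optics.grab_frame('wrist'); cv2.imwrite('pics/w20.png',im)
print(edgecircle(c,im,[418,-205],8,16,3.5,1))
E
```

```text
clock: 18.12
eef_pos: [417.9, -203.8, -27.1]
tcp_rot: [-3.139, -0.001, 1.574]
contact_force: [-0.2, 0.5, 0.6]
opening: 0.698
clock: 18.37
eef_pos: [419.2, -205.3, -30.6]
tcp_rot: [3.14, 0.001, 1.573]
contact_force: [-0.4, 1.5, 0.1]
opening: 0.703
t 18.37 pos [ 419.2 -205.3  -30.6] rpy [3.1405e+00 5.0000e-04 1.5732e+00] F [-0.4  1.5  0.1] op 60.0 -> dp [ 0.2 -1.1  1.4] ang [0.0011 0.0005 0.0025]
(array([ 418.17, -205.  ,    8.27]), 180, np.float64(0.07))
```

View pics/w20.png

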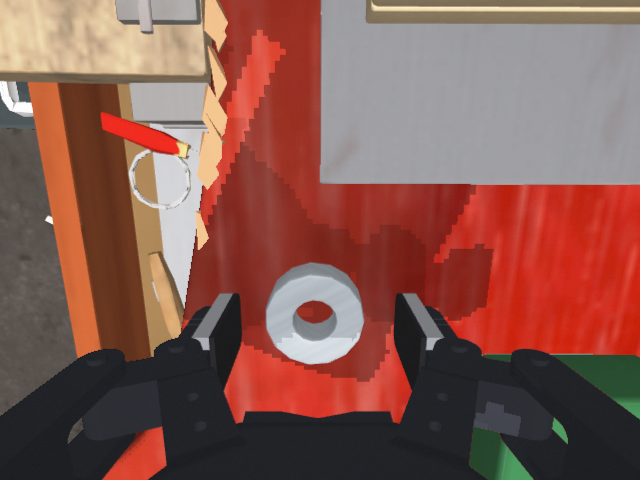

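```bash
python3 -m creep '[{"dp":[0.2,-1,0.5],"angular":[0,0,0],"fingers":55},{"dp":[0.2,-1,0.5],"angular":[0,0,0],"fingers":45},{"dp":[0.2,-1,0.5],"angular":[0,0,0],"fingers":35},{"dp":[0.2,-1,0.5],"angular":[0,0,0],"fingers":30},{"dp":[0.2,-1,0.5],"angular":[0,0,0],"fingers":30}]' 40; python3 -m creep '[{"dp":[0,0,0],"angular":[0,0,0],"fingers":30},{"dp":[0,0,0],"angular":[0,0,0],"fingers":30}]' 50
python3 - <<'E'
from h import *
plan(418.1,-205.15,-32,np.pi/2)
s=r.sense(); c=cam('wrist',s)
im=optics.grab_frame('wrist'); cv2.imwrite('pics/w21.png',im)
print(edgecircle(c,im,[418,-205],8,16,3.5,1))
E
```

```text
clock: 18.83
eef_pos: [417.6, -205.3, -31.0]
tcp_rot: [3.141, 0.0, 1.572]
contact_force: [-1.5, 0.5, 10.9]
opening: 0.428
clock: 19.0
eef_pos: [417.6, -205.3, -30.9]
tcp_rot: [3.141, 0.0, 1.572]
contact_force: [-2.9, 1.1, 11.4]
opening: 0.423
t 19.0 pos [ 417.6 -205.3  -30.9] rpy [3.1413e+00 1.0000e-04 1.5723e+00] F [-2.9  1.1 11.4] op 36.2 -> dp [0.2 0.5 1.1] ang [0.0003 0.0001 0.0015]
(array([ 417.76, -205.  ,    8.26]), 180, np.float64(0.06))
```

View pics/w21.png

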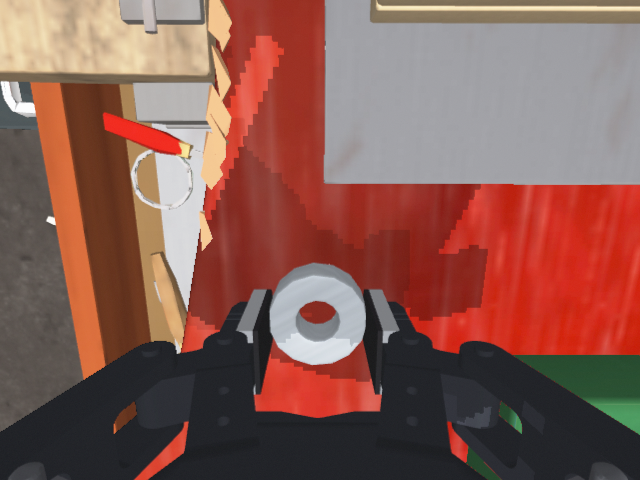

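```bash
python3 -m creep '[{"dp":[0,0,-8],"angular":[0,0,0],"fingers":30},{"dp":[0,0,-30],"angular":[0,0,0],"fingers":30},{"dp":[0,0,-60],"angular":[0,0,0],"fingers":30},{"dp":[15,0,-85],"angular":[0,0,0],"fingers":30},{"dp":[45,4,-93],"angular":[0,0,0.1],"fingers":30}]' 60
python3 - <<'E'
from h import *
plan(452,145,60,.72)
E
```

```text
clock: 19.47
eef_pos: [423.4, -162.3, 64.9]
tcp_rot: [3.136, 0.002, 1.472]
contact_force: [1.5, -0.4, -1.0]
opening: 0.416
t 19.47 pos [ 423.4 -162.3   64.9] rpy [3.1365e+00 2.0000e-03 1.4722e+00] F [ 1.5 -0.4 -1. ] op 35.5 -> dp [308.6  -1.9   4.2] ang [ 0.0057 -0.      0.7522]
```

```bash
python3 -m creep '[{"dp":[38,0,0],"angular":[0,0,0.11],"fingers":30},{"dp":[76,0,0],"angular":[0,0,0.22],"fingers":30},{"dp":[115,0,0],"angular":[0,0,0.33],"fingers":30},{"dp":[154,0,0],"angular":[0,0,0.44],"fingers":30},{"dp":[193,-1,0],"angular":[0,0,0.55],"fingers":30}]'
python3 - <<'E'
from h import *
plan(452,145,60,.72)
E
```

```text
clock: 19.88
eef_pos: [438.4, 16.7, 61.9]
tcp_rot: [3.141, -0.0, 0.949]
contact_force: [1.5, -1.2, -0.6]
opening: 0.415
t 19.88 pos [438.4  16.7  61.9] rpy [ 3.141e+00 -4.000e-04  9.486e-01] F [ 1.5 -1.2 -0.6] op 35.4 -> dp [112.2 -63.7   1.9] ang [ 0.0005 -0.0005  0.2286]
```

```bash
python3 -m creep '[{"dp":[30,-18,0],"angular":[0,0,0.1],"fingers":30},{"dp":[60,-36,0],"angular":[0,0,0.2],"fingers":30},{"dp":[85,-51,0],"angular":[0,0,0.225],"fingers":30},{"dp":[99,-60,0],"angular":[0,0,0.225],"fingers":30},{"dp":[99,-60,0],"angular":[0,0,0.225],"fingers":30}]'; python3 -m creep '[{"dp":[0,0,0],"angular":[0,0,0],"fingers":30},{"dp":[0,0,0],"angular":[0,0,0],"fingers":30},{"dp":[0,0,0],"angular":[0,0,0],"fingers":30}]';python3 - <<'E'
from h import *
plan(452,145,60,.72)
s=r.sense(); c=cam('wrist',s)
im=optics.grab_frame('wrist'); cv2.imwrite('pics/w22.png',im)
z=s['eef_pos'][2]+30.9+16; print(z)
print(edgecircle(c,im,s['eef_pos'][:2],8,z,3,1))
E
```

```text
clock: 20.3
eef_pos: [447.3, 133.4, 61.9]
tcp_rot: [3.141, -0.002, 0.732]
contact_force: [0.6, -1.5, -0.8]
opening: 0.416
clock: 20.55
eef_pos: [446.4, 129.6, 61.4]
tcp_rot: [-3.142, 0.0, 0.728]
contact_force: [-1.1, 0.2, -1.2]
opening: 0.415
t 20.55 pos [446.4 129.6  61.4] rpy [-3.1416e+00  5.0000e-04  7.2810e-01] F [-1.1  0.2 -1.2] op 35.4 -> dp [14.4 -7.8  1.3] ang [-0.      0.0005  0.0081]
108.25585910902225
(array([447.25, 129.7 ,   8.26]), 180, np.float64(0.06))
```

View pics/w22.png

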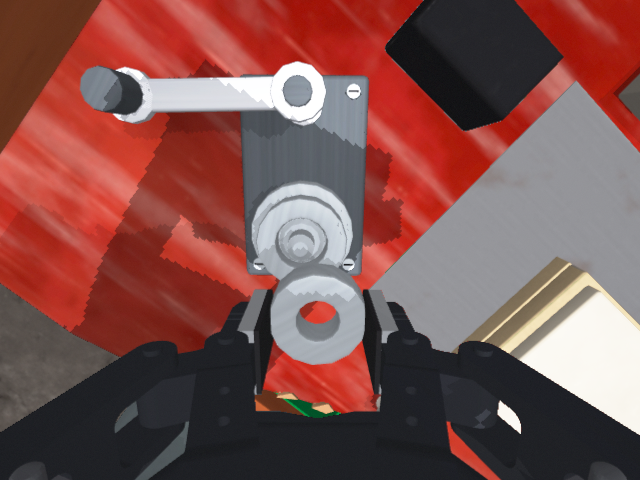

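Run:
```python
from h import *
s=r.sense(); c=cam('wrist',s); im=cv2.imread('pics/w22.png')
for z,rad,t in ((60,3.75,2.5),(57,6.75,2.5),(46,13.5,3)): print(z,edgecircle(c,im,[452,145.1],rad,z,t), edgecircle(c,im,[452,145.1],rad,z,t,1))
cv2.imwrite('pics/w22z.png',cv2.resize(im[175:285,240:365],None,fx=5,fy=5,interpolation=cv2.INTER_CUBIC))
```

```text
60 (array([452.25, 145.65,   3.53]), 171, np.float64(0.12)) (array([451.02, 142.85,   3.63]), 99, np.float64(0.36))
57 (array([452.43, 144.54,   7.55]), 119, np.float64(0.3)) (array([454.12, 146.76,   7.07]), 122, np.float64(0.18))
46 (array([452.18, 145.45,  13.6 ]), 179, np.float64(0.28)) (array([451.94, 145.14,  13.84]), 154, np.float64(0.07))
```

View pics/w22z.png

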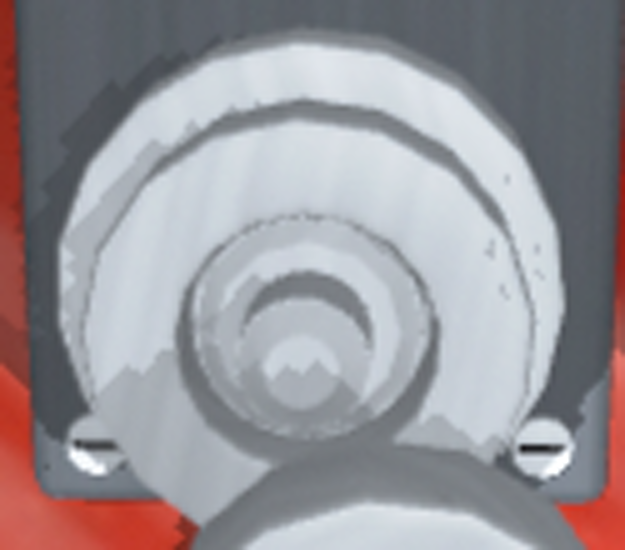

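```bash
python3 -m creep '[{"dp":[7,-4,0],"angular":[0,0,0.008],"fingers":30},{"dp":[14.2,-8.5,5],"angular":[0,0,0.008],"fingers":30},{"dp":[14.2,-8.5,15],"angular":[0,0,0.008],"fingers":30},{"dp":[14.2,-8.5,24],"angular":[0,0,0.008],"fingers":30},{"dp":[14.2,-8.5,27],"angular":[0,0,0.008],"fingers":30}]'; python3 -m creep '[{"dp":[0,0,0],"angular":[0,0,0],"fingers":30},{"dp":[0,0,0],"angular":[0,0,0],"fingers":30},{"dp":[0,0,0],"angular":[0,0,0],"fingers":30}]';python3 - <<'E'
from h import *
plan(452,145,46-30.9,.72)
s=r.sense(); c=cam('wrist',s)
im=optics.grab_frame('wrist'); cv2.imwrite('pics/w23.png',im)
z=s['eef_pos'][2]+30.9+16; print(z)
print(edgecircle(c,im,s['eef_pos'][:2],8,z,3,1),edgecircle(c,im,[452.1,145.5],3.75,60,1.5))
cv2.imwrite('pics/w23z.png',cv2.resize(im[230:400,230:410],None,fx=3.5,fy=3.5,interpolation=cv2.INTER_CUBIC))
E
```

```text
clock: 21.02
eef_pos: [450.4, 146.1, 32.4]
tcp_rot: [-3.141, 0.002, 0.722]
contact_force: [-1.2, -0.8, -0.8]
opening: 0.413
clock: 21.27
eef_pos: [451.6, 146.3, 34.3]
tcp_rot: [-3.142, 0.0, 0.721]
contact_force: [-1.1, 0.5, -1.0]
opening: 0.415
t 21.27 pos [451.6 146.3  34.3] rpy [-3.1415e+00  2.0000e-04  7.2100e-01] F [-1.1  0.5 -1. ] op 35.4 -> dp [-0.6  1.2 19.2] ang [-0.0001  0.0002  0.001 ]
81.18292813546702
(array([452.37, 146.4 ,   8.22]), 178, np.float64(0.12)) (array([452.11, 145.82,   3.6 ]), 123, np.float64(0.16))
```

View pics/w23z.png

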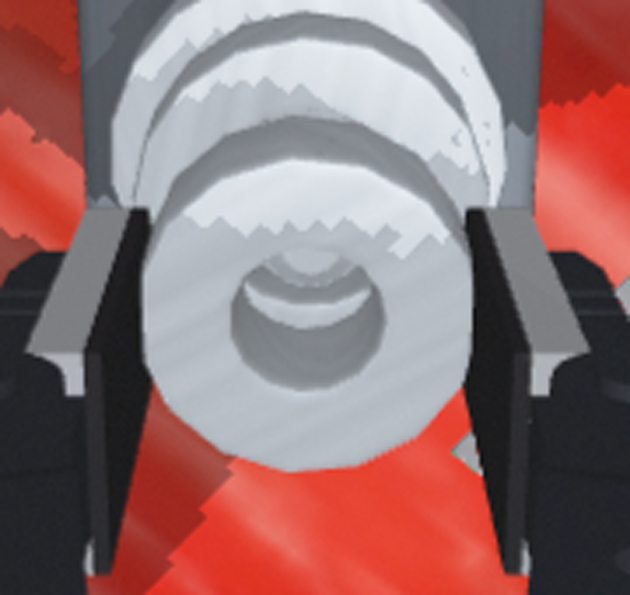

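```bash
python3 -m creep '[{"dp":[-0.7,0.4,1],"angular":[0,0,0],"fingers":30},{"dp":[-0.7,0.4,5],"angular":[0,0,0],"fingers":30},{"dp":[-0.7,0.4,10],"angular":[0,0,0],"fingers":30},{"dp":[-0.7,0.4,14],"angular":[0,0,0],"fingers":30},{"dp":[-0.7,0.4,16.5],"angular":[0,0,0],"fingers":30}]'; python3 -m creep '[{"dp":[0,0,1],"angular":[0,0,0],"fingers":30},{"dp":[0,0,2],"angular":[0,0,0],"fingers":30},{"dp":[0,0,2.6],"angular":[0,0,0],"fingers":30}]'
```

```text
clock: 21.73
eef_pos: [451.1, 145.5, 17.2]
tcp_rot: [-3.141, 0.001, 0.721]
contact_force: [0.2, 0.7, -1.3]
opening: 0.414
clock: 21.98
eef_pos: [451.4, 145.6, 15.2]
tcp_rot: [-3.141, 0.0, 0.721]
contact_force: [-2.7, -1.3, 9.2]
opening: 0.415
```

```bash
python3 -m creep '[{"dp":[0,0,-0.3],"angular":[0,0,0],"fingers":40},{"dp":[0,0,-0.3],"angular":[0,0,0],"fingers":48},{"dp":[0,0,-0.3],"angular":[0,0,0],"fingers":55},{"dp":[0,0,-10],"angular":[0,0,0],"fingers":55},{"dp":[0,0,-40],"angular":[0,0,0],"fingers":55}]'; python3 -m creep '[{"dp":[0,0,-30],"angular":[0,0,0],"fingers":50},{"dp":[0,0,-30],"angular":[0,0,0],"fingers":45},{"dp":[0,0,-30],"angular":[0,0,0],"fingers":45}]';python3 - <<'E'
from h import *
plan(452,145,80,.72)
s=r.sense(); c=cam('wrist',s)
im=optics.grab_frame('wrist'); cv2.imwrite('pics/w24.png',im)
print(edgecircle(c,im,[452,145.5],8,62,3,1))
im=optics.grab_frame('side'); cv2.imwrite('pics/s24.png',cv2.resize(im[140:260,180:340],None,fx=5,fy=5))
E
```

```text
clock: 22.4
eef_pos: [448.8, 144.8, 53.3]
tcp_rot: [-3.139, 0.006, 0.721]
contact_force: [1.1, -0.3, 0.2]
opening: 0.647
clock: 22.65
eef_pos: [453.0, 146.2, 87.4]
tcp_rot: [3.14, -0.004, 0.721]
contact_force: [0.5, 0.6, -0.3]
opening: 0.525
t 22.65 pos [453.  146.2  87.4] rpy [ 3.1398 -0.0041  0.7211] F [ 0.5  0.6 -0.3] op 44.8 -> dp [-1.5  0.2  7.4] ang [ 0.0018 -0.0041  0.0011]
(array([452.03, 145.65,   8.33]), 180, np.float64(0.16))
```

View pics/w24.png

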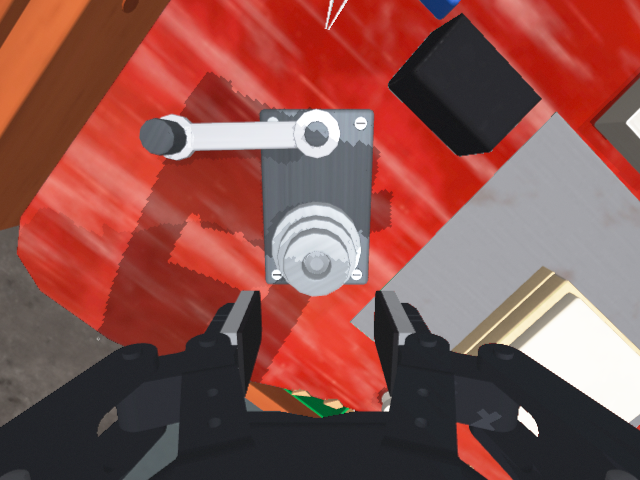

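View pics/s24.png

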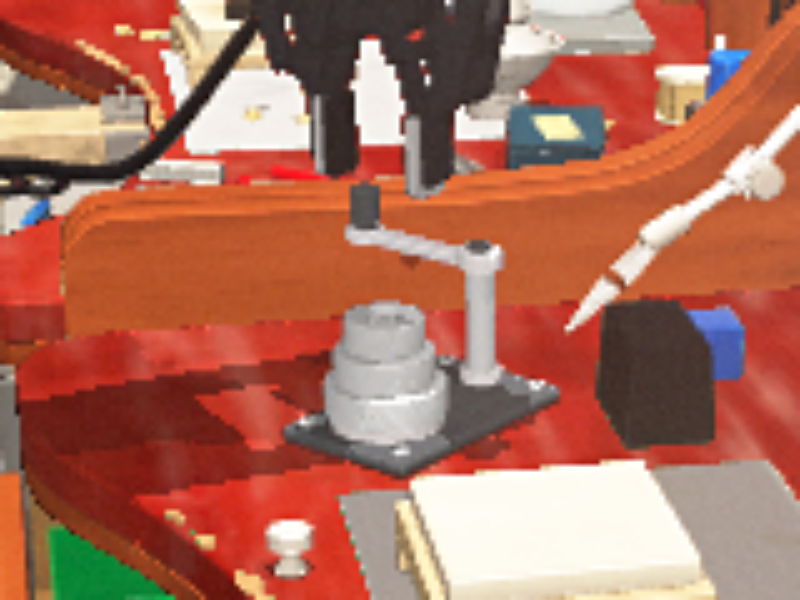

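Run:
```python
from h import *
s=r.sense(); c=cam('wrist',s); im=cv2.imread('pics/w24.png')
print(edgecircle(c,im,onplane(c,155,136,92)[:2],8,92,2.5), edgecircle(c,im,onplane(c,316,133,78)[:2],5.7,78,3))
c2=cam('wrist',dict(eef_pos=np.load('w2.npy')[0],tcp_rot=np.load('w2.npy')[1]))
cv2.imwrite('pics/w24z.png',cv2.resize(im[90:180,120:350],None,fx=3.4,fy=3.4,interpolation=cv2.INTER_CUBIC))
piv=np.array([504.7,191.2]); 
k=np.array(onplane(c,155,136,92)[:2]); d=k-piv
ya=np.array([.7525,.6587]); xa=np.array([.6587,-.7525])
print(k,np.linalg.norm(d),'angle',np.arctan2(-(d@xa),-(d@ya)))
```

```text
(array([456.51, 241.35,   7.55]), 151, np.float64(0.24)) (array([502.87, 191.09,   5.73]), 180, np.float64(0.07))
[456.35532402 242.29263179] 70.33963831911701 angle 1.5320537270330556
```

View pics/w24z.png

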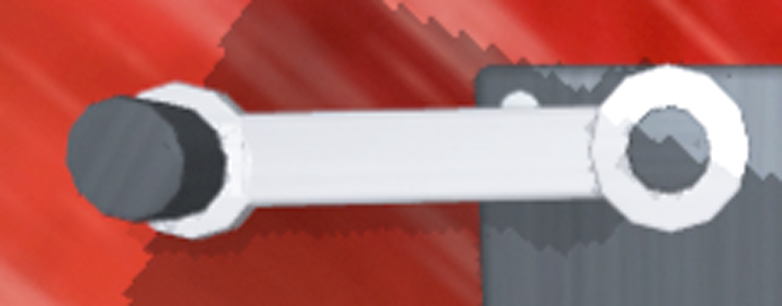

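```bash
python3 -m creep '[{"dp":[13,-14,0],"angular":[0,0,-0.12],"fingers":45},{"dp":[26,-28,0],"angular":[0,0,-0.24],"fingers":45},{"dp":[40,-42,0],"angular":[0,0,-0.36],"fingers":45},{"dp":[53,-55,0],"angular":[0,0,-0.48],"fingers":45},{"dp":[66,-69,0],"angular":[0,0,-0.6],"fingers":45}]'; python3 -m creep '[{"dp":[0,0,0],"angular":[0,0,-0.12],"fingers":45},{"dp":[0,0,0],"angular":[0,0,-0.24],"fingers":45},{"dp":[0,0,0],"angular":[0,0,-0.36],"fingers":45},{"dp":[0,0,0],"angular":[0,0,-0.48],"fingers":45},{"dp":[0,0,0],"angular":[0,0,-0.6],"fingers":45}]';python3 - <<'E'
from h import *
plan(457,241.7,85,2.325)
E
```

```text
clock: 23.17
eef_pos: [454.6, 241.4, 84.0]
tcp_rot: [-3.14, 0.002, 1.327]
contact_force: [-1.4, -0.3, 0.3]
opening: 0.53
clock: 23.58
eef_pos: [454.4, 240.6, 83.9]
tcp_rot: [-3.139, 0.0, 1.927]
contact_force: [-0.7, 0.2, -0.2]
opening: 0.528
t 23.58 pos [454.4 240.6  83.9] rpy [-3.1390e+00  3.0000e-04  1.9272e+00] F [-0.7  0.2 -0.2] op 45.0 -> dp [ 0.1  2.8 -1.1] ang [-2.600e-03 -2.000e-04 -3.978e-01]
```

```bash
python3 -m creep '[{"dp":[0,1,0],"angular":[0,0,-0.12],"fingers":45},{"dp":[0,2.5,0],"angular":[0,0,-0.24],"fingers":45},{"dp":[0,2.5,0],"angular":[0,0,-0.36],"fingers":45},{"dp":[0,2.5,0],"angular":[0,0,-0.4],"fingers":45},{"dp":[0,2.5,0],"angular":[0,0,-0.4],"fingers":45}]'
python3 - <<'E'
from h import *
plan(457,241.7,85,2.325)
s=r.sense(); c=cam('wrist',s)
im=optics.grab_frame('wrist'); cv2.imwrite('pics/w25.png',im)
print(edgecircle(c,im,[457,241.5],8,92,2.5))
im=optics.grab_frame('side'); cv2.imwrite('pics/s25.png',cv2.resize(im[140:260,180:340],None,fx=5,fy=5))
E
```

```text
clock: 24.0
eef_pos: [456.9, 241.4, 84.0]
tcp_rot: [-3.139, -0.001, 2.323]
contact_force: [0.4, -0.4, -0.5]
opening: 0.529
t 24.0 pos [456.9 241.4  84. ] rpy [-3.1393e+00 -7.0000e-04  2.3229e+00] F [ 0.4 -0.4 -0.5] op 45.2 -> dp [ 0.1  0.3 -1. ] ang [-0.0023 -0.0007 -0.0021]
(array([457.2 , 243.81,   7.77]), 165, np.float64(0.4))
```

View pics/w25.png

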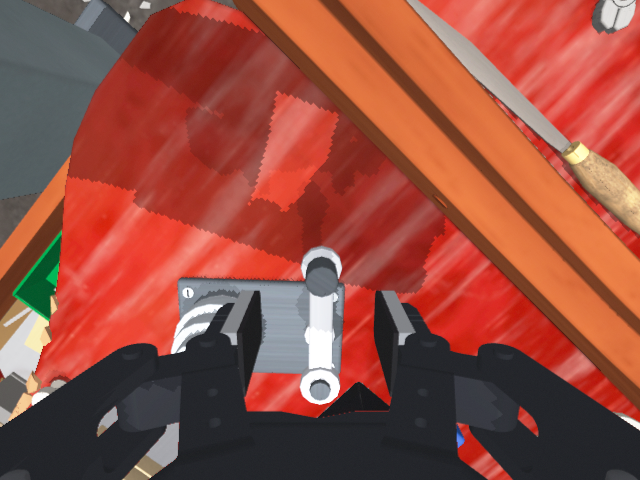

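View pics/s25.png

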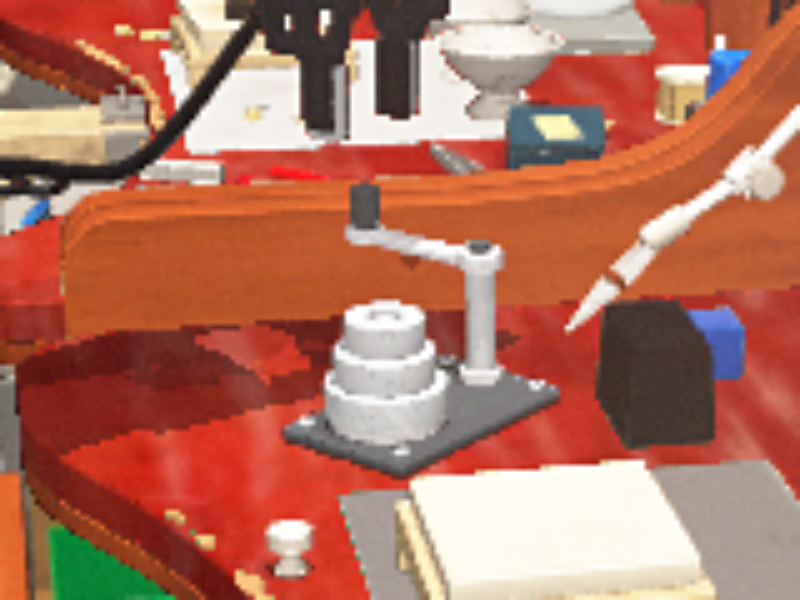

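```bash
python3 -c "
from h import *
s=r.sense(); c=cam('wrist',s); k=onplane(c,321,278,92); print(k, onplane(c,319.5,389,78))"; python3 -m creep '[{"dp":[0,0,15],"angular":[0,0,0],"fingers":45},{"dp":[0,0,30],"angular":[0,0,0],"fingers":45},{"dp":[0,0,40],"angular":[0,0,0],"fingers":45},{"dp":[0,0,43],"angular":[0,0,0],"fingers":45},{"dp":[0,0,43],"angular":[0,0,0],"fingers":45}]'
python3 - <<'E'
from h import *
plan(457,241.7,41,2.325)
s=r.sense(); c=cam('wrist',s)
im=optics.grab_frame('wrist'); cv2.imwrite('pics/w26.png',im)
print(edgecircle(c,im,[457,241.5],8,92,2.5))
im=optics.grab_frame('side'); cv2.imwrite('pics/s26.png',cv2.resize(im[140:260,180:340],None,fx=5,fy=5))
E
```

```text
[456.15853197 244.82749205  92.        ] [503.59126396 192.87650394  78.        ]
clock: 24.52
eef_pos: [457.0, 241.5, 41.2]
tcp_rot: [-3.139, -0.001, 2.32]
contact_force: [-0.7, 0.3, 0.3]
opening: 0.53
t 24.52 pos [457.  241.5  41.2] rpy [-3.1394e+00 -6.0000e-04  2.3203e+00] F [-0.7  0.3  0.3] op 45.3 -> dp [0.2 0.2 0.2] ang [-0.0022 -0.0006 -0.0047]
(array([457.12, 243.73,   7.65]), 168, np.float64(0.25))
```

View pics/w26.png

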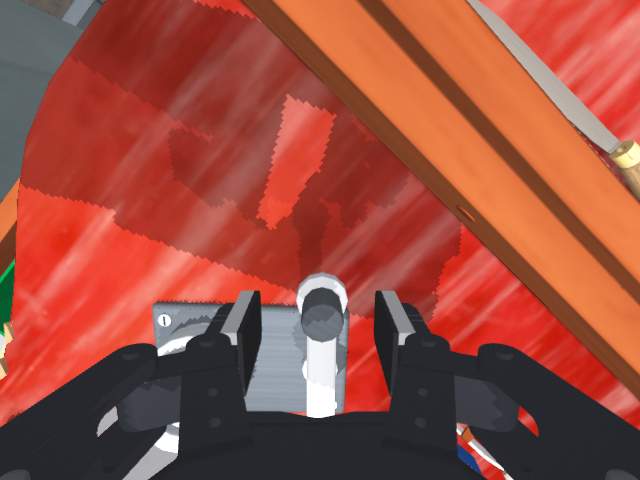

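View pics/s26.png

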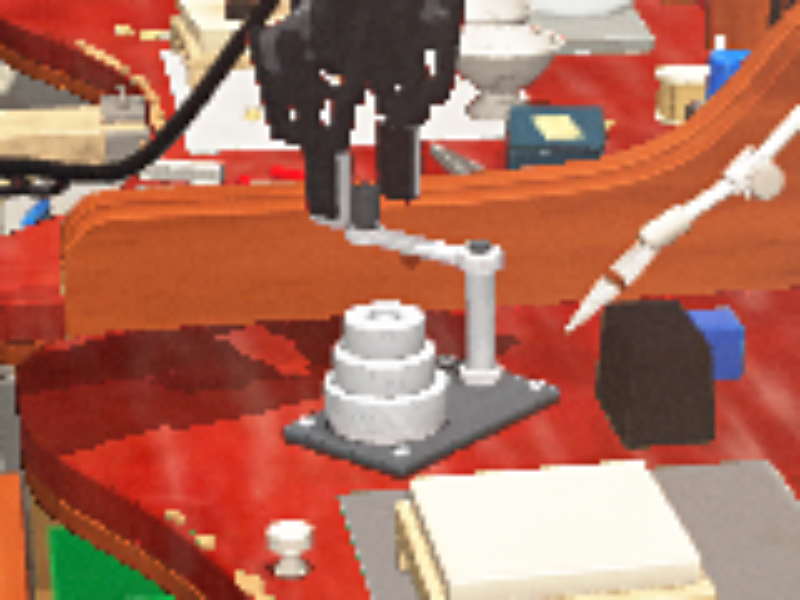

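```bash
python3 -m creep '[{"dp":[0,0.5,0],"angular":[0,0,0],"fingers":35},{"dp":[0,1,0],"angular":[0,0,0],"fingers":25},{"dp":[0,1,0],"angular":[0,0,0],"fingers":18},{"dp":[0,1,0],"angular":[0,0,0],"fingers":12},{"dp":[0,1,0],"angular":[0,0,0],"fingers":12}]' 20; python3 -m creep '[{"dp":[0,0,0],"angular":[0,0,0],"fingers":12},{"dp":[0,0,0],"angular":[0,0,0],"fingers":12}]'
python3 - <<'E'
from h import *
plan(457,241.7,41,2.325)
s=r.sense()
im=optics.grab_frame('wrist'); cv2.imwrite('pics/w27.png',im)
piv=np.array([504.5,191.2]); a0=np.arctan2(*(s['eef_pos'][:2]-piv)[::-1]); rad=np.linalg.norm(s['eef_pos'][:2]-piv); print('phi',a0,rad)
Rt=R.from_euler('xyz',s['tcp_rot'])
for da in np.arange(0.1,1.65,.1):
    p=piv+rad*np.array([np.cos(a0+da),np.sin(a0+da)]); d=Rt.inv().apply(np.array([*p,0])-[*s['eef_pos'][:2],0]); print(da.round(2),d.round(1))
E
```

```text
clock: 25.03
eef_pos: [458.9, 242.9, 42.7]
tcp_rot: [3.141, 0.0, 2.321]
contact_force: [-0.8, 0.1, 2.9]
opening: 0.171
clock: 25.2
eef_pos: [458.9, 242.8, 42.7]
tcp_rot: [3.141, 0.0, 2.321]
contact_force: [-0.3, -0.0, 5.7]
opening: 0.174
t 25.2 pos [458.9 242.8  42.7] rpy [3.1407e+00 2.0000e-04 2.3210e+00] F [-0.3 -0.   5.7] op 14.9 -> dp [ 0.5 -2.2  1.7] ang [ 0.0009  0.0002 -0.004 ]
phi 2.294146259323397 68.87631811324871
0.1 [-0.2 -6.9 -0. ]
0.2 [ -1.  -13.7  -0. ]
0.3 [ -2.5 -20.4  -0. ]
0.4 [ -4.7 -27.   -0. ]
0.5 [ -7.5 -33.2  -0. ]
0.6 [-11.  -39.2  -0. ]
0.7 [-15.  -44.8  -0. ]
0.8 [-19.6 -50.   -0. ]
0.9 [-24.6 -54.6  -0. ]
1.0 [-30.1 -58.8  -0. ]
1.1 [-36.  -62.4  -0.1]
1.2 [-42.2 -65.4  -0.1]
1.3 [-48.7 -67.7  -0.1]
1.4 [-55.3 -69.4  -0.1]
1.5 [-62.1 -70.4  -0.1]
1.6 [-69.  -70.7  -0.1]
```

View pics/w27.png

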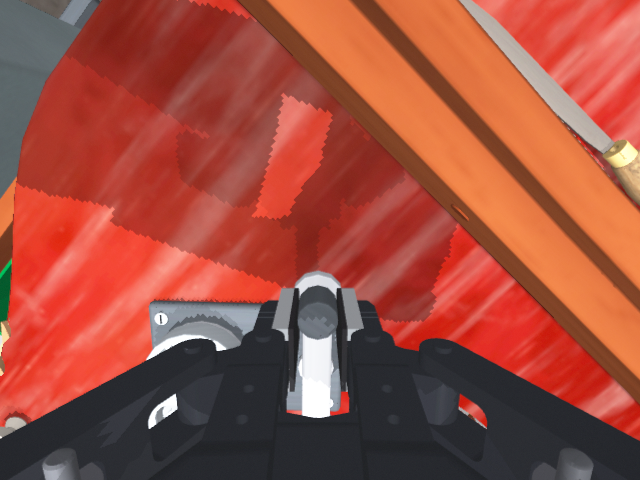

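```bash
python3 -m creep '[{"dp":[-0.2,-6.9,-1],"angular":[0,0,-0.1],"fingers":12},{"dp":[-1,-13.7,-1],"angular":[0,0,-0.2],"fingers":12},{"dp":[-2.5,-20.4,-1],"angular":[0,0,-0.3],"fingers":12},{"dp":[-4.7,-27,-1],"angular":[0,0,-0.4],"fingers":12},{"dp":[-7.5,-33.2,-1],"angular":[0,0,-0.5],"fingers":12}]'
python3 - <<'E'
from h import *
plan(452.1,145.5,42,3.861)
s=r.sense()
piv=np.array([504.5,191.2]); a0=np.arctan2(*(s['eef_pos'][:2]-piv)[::-1]); rad=np.linalg.norm(s['eef_pos'][:2]-piv); print('phi',a0,rad)
E
```

```text
clock: 25.67
eef_pos: [440.0, 214.1, 43.0]
tcp_rot: [3.141, 0.002, 2.827]
contact_force: [6.1, -2.2, -6.0]
opening: 0.175
t 25.67 pos [440.  214.1  43. ] rpy [3.1411e+00 1.7000e-03 2.8266e+00] F [ 6.1 -2.2 -6. ] op 14.9 -> dp [-32.7 -61.5   1.1] ang [-4.0000e-04  1.8000e-03 -1.0344e+00]
phi 2.7998067390842194 68.40789047896928
```

```bash
python3 -m creep '[{"dp":[-0.5,-6.9,0.6],"angular":[0,0,-0.1],"fingers":12},{"dp":[-1.5,-13.7,0.6],"angular":[0,0,-0.2],"fingers":12},{"dp":[-3,-20.4,0.6],"angular":[0,0,-0.3],"fingers":12},{"dp":[-5.2,-27,0.6],"angular":[0,0,-0.4],"fingers":12},{"dp":[-8,-33.2,0.6],"angular":[0,0,-0.5],"fingers":12}]'
python3 - <<'E'
from h import *
plan(452.1,145.5,42,3.861)
s=r.sense()
piv=np.array([504.5,191.2]); a0=np.arctan2(*(s['eef_pos'][:2]-piv)[::-1]); rad=np.linalg.norm(s['eef_pos'][:2]-piv); print('phi',a0,rad)
E
```

```text
clock: 26.08
eef_pos: [437.5, 180.5, 42.9]
tcp_rot: [3.141, 0.002, -2.957]
contact_force: [4.2, 0.3, -1.7]
opening: 0.173
t 26.08 pos [437.5 180.5  42.9] rpy [ 3.1412e+00  2.2000e-03 -2.9570e+00] F [ 4.2  0.3 -1.7] op 14.8 -> dp [ -8.  -37.1   0.9] ang [-2.000e-04  2.200e-03 -5.349e-01]
phi -2.9835275559173278 67.87672173608178
```

```bash
python3 -m creep '[{"dp":[-0.2,-6.9,0],"angular":[0,0,-0.1],"fingers":12},{"dp":[-1.2,-13.7,0],"angular":[0,0,-0.2],"fingers":12},{"dp":[-2.7,-20.4,0],"angular":[0,0,-0.3],"fingers":12},{"dp":[-4.9,-27,0],"angular":[0,0,-0.4],"fingers":12},{"dp":[-6.2,-30.2,0],"angular":[0,0,-0.45],"fingers":12}]'
python3 - <<'E'
from h import *
plan(452.1,145.5,42,3.861)
s=r.sense()
piv=np.array([504.5,191.2]); a0=np.arctan2(*(s['eef_pos'][:2]-piv)[::-1]); rad=np.linalg.norm(s['eef_pos'][:2]-piv); print('phi',a0,rad)
E
```

```text
clock: 26.5
eef_pos: [449.6, 152.0, 42.9]
tcp_rot: [-3.141, 0.003, -2.507]
contact_force: [3.0, 4.8, -2.8]
opening: 0.172
t 26.5 pos [449.6 152.   42.9] rpy [-3.141e+00  2.800e-03 -2.507e+00] F [ 3.   4.8 -2.8] op 14.7 -> dp [ 1.8 -6.7  0.9] ang [-0.0007  0.0028 -0.0848]
phi -2.521824563141859 67.46581042004915
```

```bash
python3 -m creep '[{"dp":[-0.5,-3,0],"angular":[0,0,-0.04],"fingers":12},{"dp":[-0.5,-5,0],"angular":[0,0,-0.085],"fingers":12},{"dp":[-0.5,-6.5,0],"angular":[0,0,-0.085],"fingers":12}]'; python3 -m creep '[{"dp":[0,-1,0],"angular":[0,0,0],"fingers":12},{"dp":[0,-1.5,0],"angular":[0,0,0],"fingers":12}]'; python3 -m creep '[{"dp":[0,-1,0],"angular":[0,0,0],"fingers":12},{"dp":[0,-1,0],"angular":[0,0,0],"fingers":12}]'
```

```text
clock: 26.75
eef_pos: [453.3, 147.3, 42.8]
tcp_rot: [-3.141, 0.002, -2.425]
contact_force: [2.3, 5.5, -1.0]
opening: 0.173
clock: 26.92
eef_pos: [453.4, 146.8, 42.8]
tcp_rot: [3.14, 0.002, -2.43]
contact_force: [-1.7, 11.2, 1.3]
opening: 0.175
clock: 27.08
eef_pos: [453.5, 146.7, 42.7]
tcp_rot: [3.139, 0.001, -2.431]
contact_force: [-3.9, 13.4, 2.7]
opening: 0.171
```

```bash
python3 -m creep '[{"dp":[0,1,0],"angular":[0,0,0],"fingers":20},{"dp":[0,1.5,0],"angular":[0,0,0],"fingers":32},{"dp":[0,1.5,0],"angular":[0,0,0],"fingers":44},{"dp":[0,1.5,0],"angular":[0,0,0],"fingers":45},{"dp":[0,1.5,-15],"angular":[0,0,0],"fingers":45}]'; python3 -m creep '[{"dp":[0,0,-40],"angular":[0,0,0],"fingers":45},{"dp":[0,0,-70],"angular":[0,0,0],"fingers":45},{"dp":[0,0,-70],"angular":[0,0,0],"fingers":45},{"dp":[0,0,-70],"angular":[0,0,0],"fingers":45}]'
python3 - <<'E'
from h import *
plan(452.1,145.5,42,3.861)
s=r.sense(); c=cam('wrist',s)
im=optics.grab_frame('wrist'); cv2.imwrite('pics/w28.png',im)
im=optics.grab_frame('side'); cv2.imwrite('pics/s28.png',cv2.resize(im[140:260,180:340],None,fx=5,fy=5))
E
```

```text
clock: 27.5
eef_pos: [450.9, 145.3, 55.8]
tcp_rot: [3.14, -0.004, -2.428]
contact_force: [-0.4, -0.0, 1.3]
opening: 0.527
clock: 27.83
eef_pos: [454.1, 146.3, 129.3]
tcp_rot: [-3.14, 0.003, -2.428]
contact_force: [-0.8, 0.4, -0.0]
opening: 0.529
t 27.83 pos [454.1 146.3 129.3] rpy [-3.14    0.0033 -2.4276] F [-0.8  0.4 -0. ] op 45.1 -> dp [ 2.4  0.9 87.3] ang [-0.0016  0.0033 -0.0054]
```

View pics/w28.png

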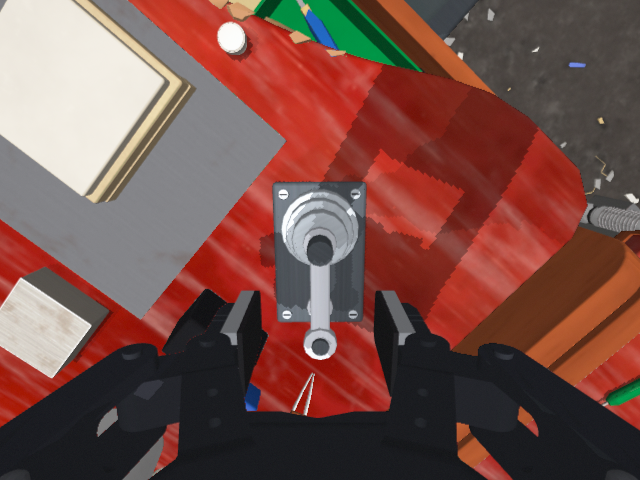

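View pics/s28.png

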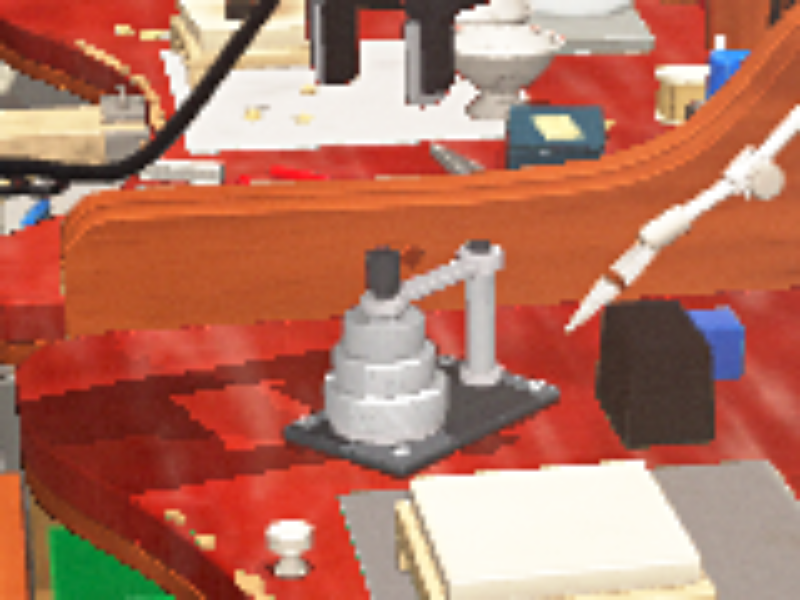

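Run:
```python
from h import *
s=r.sense(); c=cam('wrist',s); im=cv2.imread('pics/w28.png')
k=edgecircle(c,im,onplane(c,320,245,92)[:2],8,92,2.5); h=edgecircle(c,im,onplane(c,319.5,346,78)[:2],5.7,78,3); print(k,h)
d=k[0][:2]-h[0][:2]; ya=np.array([.7525,.6587]); xa=np.array([.6587,-.7525]); print('angle',np.arctan2(-(d@xa),-(d@ya)),np.linalg.norm(d))
a=cv2.imread('pics/top0.png'); b=optics.grab_frame('top'); cv2.imwrite('pics/top1.png',b)
print('small/top stack', edgecircle(cam('wrist',s),im,[452,145.5],19,62,2.5))
```

```text
(array([448.12, 143.15,   8.62]), 180, np.float64(0.53)) (array([500.59, 189.25,   6.12]), 180, np.float64(0.2))
angle -0.0018362394285652813 69.8449060418868
small/top stack (array([448.58, 143.  ,  19.15]), 148, np.float64(0.65))
```

View pics/top1.png

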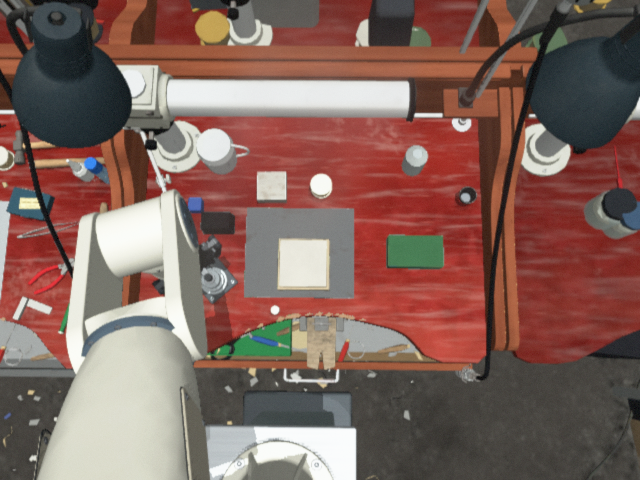

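```bash
python3 -m creep '[{"dp":[0,0,0],"angular":[0,0,0],"fingers":45},{"dp":[0,0,0],"angular":[0,0,0],"fingers":45},{"dp":[0,0,0],"angular":[0,0,0],"fingers":45}]'
python3 - <<'E'
from h import *
im=optics.grab_frame('side'); a=cv2.imread('pics/s28.png'); b=cv2.resize(im[140:260,180:340],None,fx=5,fy=5); print(cv2.absdiff(a,b)[250:450].max())
print(r.sign_off())
E
```

```text
clock: 28.23
eef_pos: [452.3, 145.9, 126.8]
tcp_rot: [3.141, -0.001, -2.427]
contact_force: [-0.7, -0.1, 0.2]
opening: 0.527
96
the job is handed in; nothing more can be done
None
```

The three collars are on the post in the order large, medium, small, and the keeper is swung over the stack to its stop. I handed the job in at about 28 s, with the gripper well clear above.

**Collars:** each was lowered in the grip until contact (9 to 17 N) at the expected seat height, within about 0.1 mm. After release, pictures showed each one level and on the post.

**Keeper:** I pushed the knob until it stopped moving, at about 13 N. The last wrist picture gives a keeper angle of about -0.002 rad.

**Other things on the bench:** the final top view shows nothing visibly moved, judged by eye. The arm hid the front left part of the bench in that view.

**Checks that disagreed:**
- **Fingertips:** both cameras showed the real fingertips 36 to 47 mm behind the stated TCP. I set all heights from the pictures and the contact forces instead.
- **Camera positions:** the last wrist pictures, taken while the arm was still swaying, put the stand 3 to 4 mm off. Only the angle from them is reliable. The top and wrist cameras also differed by about 1.5 mm throughout.
- **Final side view:** a crude pixel comparison of the last two side pictures showed a maximum difference of 96. I didn't look into the cause before handing in.

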